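Close the old tins, stack them square and weight the column

ROBOT

A 6-joint arm with a two-finger parallel gripper is mounted at the origin on the work surface. World frame = base frame: x ahead of the robot, y to its left, z up, the work surface at z = 0. Lengths are in m, angles in degrees, forces in N, time in s.
With the tool pointing down it reaches from about 0.3 to 0.75 m from the base axis. Payload 8.5 kg.
Tool frame: the origin (TCP) lies midway between the tips of the shut fingers; the grasp point (between the pads) lies env.tcp_to_grasp behind it (env.tcp_to_grasp is the distance from the TCP to the grasp point, in m); z points along the fingers, y is the direction in which the jaws open and shut (so a half turn about z gives the same grasp; the last joint's range is limited). The gripper opens to 85 mm and grips with 20 to 120 N. Pads are 22 mm wide; open, the fingers measure 114 mm over their backs; the gripper's body (76 mm by 85 mm) begins 54 mm behind the grasp point. The pads swing forward as they close: fully open they stand 13 mm farther back than shut.
Start: joints at [-82.867, 21.807, 74.336, -0, 83.858, -12.336], TCP at [0.183, -0.519, 0.231] pointing down, gripper open.
Joint ranges: [-178.18, 178.18], [-50.72, 133.34], [12.68, 142.11], [-81.47, 261.47], [9.98, 163.14], [-165.26, 165.26]. Speed limits (degrees/s): [136.94, 136.94, 180, 180, 180, 180].

INTERFACE

Orientations are given as a 3x3 rotation matrix whose columns are the frame's x, y, z axes.
In Python, from rig import readout, imaging, job, env gives the robot as it stands.
- The arm moves only by the tool move_arm, never from a script. Its argument "motion" is a list of rows, each a list of 3 entries, a list of its own where there are three numbers: the shift along the tool's x, y, z normalised to -1 to 1, where 1 is 0.02 m, then the turn, a rotation vector about the tool's x, y, z normalised to -1 to 1, where 1 is 120 degrees, then the gripper command: -1 is shut, 1 is fully open, values between are in proportion. In form: [[[tx, ty, tz], [rx, ry, rz], claw], ...]. A call has 1 to 12 rows; each row shifts and turns the pose as measured when the row begins, along the tool's axes as they then stand; what a row does not reach is not made up. A row lasts 1/12 s, in which the tool goes at most 41.7 mm and 7.16 degrees, less where a joint would pass 70% of its speed; a pose out of reach is approached as far as the arm can. A call with a number of a shift or a turn outside -1 to 1 is refused whole. A call with a gripper value outside its range is refused whole. The fingers move at their own pace and stop on an object; "squeeze" is the grip in N (left out, the last holds). Time passes only in rows, so rows that do not move let the fingers close. It gives the time, the measured TCP pose, the force and the opening at its end, in the units of the state.
- readout.observe(): the state, without advancing time (a new reading comes with each control period).
- imaging.get_image(name): name is "side" or "top"; returns a dict with "img" (420x560x3 uint8, blue, green, red), "fov_y" (degrees; the focal length in pixels is half the picture's height over the tangent of half this angle, whatever the lens; pixels are square), "cx", "cy" (the principal point, pixels), "eye" and "orientation" of the camera in the world. Camera axes: x right, y up, looking along -z (the intrinsics and any distortion apply to the point x, -y, -z); pixel columns grow to the right and rows downward; lengths in m; the calibration is good to about 2 mm. A picture is of the moment at which its call begins. There is no depth.
- job.close_job(): hands the job in, once; it reports no verdict.
The state is a dict: "time_s": time; "q": joint angles; "qvel": joint speeds; "joint_efforts": joint torques, N m; "position": TCP position; "tool_rot": TCP orientation; "ft_force": force on the tool from outside, world axes, zero at the start; "wrist_torque": the same for the moment, N m; "grip_width": finger opening in m.
Only numpy, scipy, OpenCV 4.12 (cv2) and the standard library are available. Lean on these libraries where they do the work, as an engineer would, in place of code of your own. Each camera call takes 0.05 s, during which the arm holds its last target.

TASK

Press the lid of every rectangular tin down until it is fully home, and do so before lifting that tin. Then stack all these tins upright in one square column on the cork rectangle of the base board, long sides along the board's long side, in any order, and last set the blue padded weight upright, centred on the topmost tin. Leave the round tin, the jar and the white tray where they are.

Things in the scene. Friction and masses are not known exactly. Their poses are not given: they have to be found in the camera images.
- tin_red: red painted old rectangular tin with rusty rim and a cream label band, may be absent (None); body 60 (its x) x 84 (its y) x 44 mm high, about 0.2 to 0.4 kg; origin at the centre of its underside, z up. Grip it across its 60 mm width. With the lid home the closed tin is 47 mm high, and that lid top (50 x 74 mm, inside the outline of the body) is what the next tin stands on
- tin_red_lid: brown lid of tin_red (None with it), a plug that slides only along the tin's z: flat top 50 x 74 mm, 47 mm above this origin. Its origin coincides with that of the tin when the lid is fully home, and lies 5 to 8 mm above it at the start (then a pale band shows under the lid). It stays where it is left; each lid needs a different push, 5 to 10 N, and then meets a solid stop
- tin_yellow: yellow painted old rectangular tin with rusty rim and a cream label band, may be absent (None); body 60 (its x) x 84 (its y) x 44 mm high, about 0.2 to 0.4 kg; origin at the centre of its underside, z up. Grip it across its 60 mm width. With the lid home the closed tin is 47 mm high, and that lid top (50 x 74 mm, inside the outline of the body) is what the next tin stands on
- tin_yellow_lid: brown lid of tin_yellow (None with it), a plug that slides only along the tin's z: flat top 50 x 74 mm, 47 mm above this origin. Its origin coincides with that of the tin when the lid is fully home, and lies 5 to 8 mm above it at the start (then a pale band shows under the lid). It stays where it is left; each lid needs a different push, 5 to 10 N, and then meets a solid stop
- tin_green: green painted old rectangular tin with rusty rim and a cream label band, may be absent (None); body 60 (its x) x 84 (its y) x 44 mm high, about 0.2 to 0.4 kg; origin at the centre of its underside, z up. Grip it across its 60 mm width. With the lid home the closed tin is 47 mm high, and that lid top (50 x 74 mm, inside the outline of the body) is what the next tin stands on
- tin_green_lid: brown lid of tin_green (None with it), a plug that slides only along the tin's z: flat top 50 x 74 mm, 47 mm above this origin. Its origin coincides with that of the tin when the lid is fully home, and lies 5 to 8 mm above it at the start (then a pale band shows under the lid). It stays where it is left; each lid needs a different push, 5 to 10 N, and then meets a solid stop
- tin_blue: blue painted old rectangular tin with rusty rim and a cream label band, may be absent (None); body 60 (its x) x 84 (its y) x 44 mm high, about 0.2 to 0.4 kg; origin at the centre of its underside, z up. Grip it across its 60 mm width. With the lid home the closed tin is 47 mm high, and that lid top (50 x 74 mm, inside the outline of the body) is what the next tin stands on
- tin_blue_lid: brown lid of tin_blue (None with it), a plug that slides only along the tin's z: flat top 50 x 74 mm, 47 mm above this origin. Its origin coincides with that of the tin when the lid is fully home, and lies 5 to 8 mm above it at the start (then a pale band shows under the lid). It stays where it is left; each lid needs a different push, 5 to 10 N, and then meets a solid stop
- tin_brown: brown painted old rectangular tin with rusty rim and a cream label band, may be absent (None); body 60 (its x) x 84 (its y) x 44 mm high, about 0.2 to 0.4 kg; origin at the centre of its underside, z up. Grip it across its 60 mm width. With the lid home the closed tin is 47 mm high, and that lid top (50 x 74 mm, inside the outline of the body) is what the next tin stands on
- tin_brown_lid: brown lid of tin_brown (None with it), a plug that slides only along the tin's z: flat top 50 x 74 mm, 47 mm above this origin. Its origin coincides with that of the tin when the lid is fully home, and lies 5 to 8 mm above it at the start (then a pale band shows under the lid). It stays where it is left; each lid needs a different push, 5 to 10 N, and then meets a solid stop
- base: fixed plywood base board 100 (x) x 124 (y) x 12 mm with a cork rectangle 60 x 84 mm, edged green, that marks the place of the column, long side along its y; origin at the centre of its underside
- base_top (a point): centre of the cork rectangle, on the top of the base board (12 mm above the table); axes as the base
- weight: padded hold-down weight, 0.6 kg: blue pad 56 (x) x 70 (y) x 24 mm with an upright wooden grip on top, 20 (x) x 50 (y) mm, from 24 to 58 mm above the underside; origin at the centre of its underside
- round_tin: bystander: rusty round tin, diameter 56, 60 mm high; origin at the centre of its underside
- jar: bystander: closed jar with blue cap, diameter 60, 85 mm high; origin at the centre of its underside
- specimen_tray: bystander: white open tray 90 x 130 x 30 mm; origin at the centre of its underside

How it is judged (in metres and radians):
On the way, in this order (a step that is already met when the one before it is completed fails the run):
1. the lid of every tin present has been pressed home (within 1.5 mm) (z of tin_red_lid in the frame of tin_red below 0.0015 m and z of tin_yellow_lid in the frame of tin_yellow below 0.0015 m and z of tin_green_lid in the frame of tin_green below 0.0015 m and z of tin_blue_lid in the frame of tin_blue below 0.0015 m and z of tin_brown_lid in the frame of tin_brown below 0.0015 m), for 0.2 s.
2. every tin present stands in the column on the base (horizontal distance between each of tin_red, tin_yellow, tin_green, tin_blue, tin_brown and base_top below 0.012 m and angle between the y axis of each of tin_red, tin_yellow, tin_green, tin_blue, tin_brown and the y axis of base, either way round below 0.15 rad and angle between each of tin_red, tin_yellow, tin_green, tin_blue, tin_brown's own z axis and vertical below 0.06 rad and linear speed of each of tin_red, tin_yellow, tin_green, tin_blue, tin_brown below 0.02 m/s), for 0.2 s.
3. the weight stands on the topmost tin (horizontal distance between weight and base_top below 0.018 m and angle between weight's own z axis and vertical below 0.08 rad and linear speed of weight below 0.02 m/s and z of weight in the frame of tin_red above 0.04 m and z of weight in the frame of tin_yellow above 0.04 m and z of weight in the frame of tin_green above 0.04 m and z of weight in the frame of tin_blue above 0.04 m and z of weight in the frame of tin_brown above 0.04 m), for 0.2 s.
At the end, for the whole second after the job is handed in: every tin present is closed (lid within 1.5 mm of home), upright (0.06 rad), within 12 mm horizontally of the centre of the cork rectangle and within 0.15 rad of the base's direction; the weight is upright above all of them, within 18 mm of the same centre; all at rest (all of step 1 and all of step 2 and all of step 3); the robot touches nothing.
It fails at once if a tin is lifted before its lid is home ((height (world z) of tin_red above 0.03 m and z of tin_red_lid in the frame of tin_red above 0.0025 m) or (height (world z) of tin_yellow above 0.03 m and z of tin_yellow_lid in the frame of tin_yellow above 0.0025 m) or (height (world z) of tin_green above 0.03 m and z of tin_green_lid in the frame of tin_green above 0.0025 m) or (height (world z) of tin_blue above 0.03 m and z of tin_blue_lid in the frame of tin_blue above 0.0025 m) or (height (world z) of tin_brown above 0.03 m and z of tin_brown_lid in the frame of tin_brown above 0.0025 m)).
It fails at once if a bystander is moved by more than 30 mm (distance of any of round_tin, jar, specimen_tray from where it was at the start of the episode above 0.03 m).
Of tin_red, tin_yellow, tin_green, tin_blue, tin_brown only 4 to 5 are there at a start; the rules pass over those that are not, and their reading is None.
At some moment in a run one of weight may be knocked a few centimetres aside while the robot is not near it.
Once in a run the grip may slacken for a moment while it holds something.
It also fails if it takes over 210 s, if anything falls off the work surface, if the arm or the gripper's body presses on something with over 40 N, if the wrist force passes 120 N, or if a joint passes its speed limit or range.

## Working session

There is one attempt and no reset: what is moved stays moved. The work goes in short steps, Python scripts to look and compute and a tool call to move; the robot and the scene stay as the last step left them, time stands still between calls to the robot, and variables do not carry over. Pictures are saved under pics/ and viewed, and the job is handed in when it is done.

Besides the shell and the picture viewer there is one more tool, called after "Call:" in YAML: its name, and indented under it one key for each argument. move_arm: Moves the arm, as the interface text tells. Its arguments: {"type":"object","properties":{"motion":{"type":"array","items":{"type":"array"}},"squeeze":{"type":"number"}},"required":["motion"]}

```bash
ls -la; mkdir -p pics
python3 - <<'E'
from rig import readout, imaging, job, env
import cv2,numpy as np
print(readout.observe()); print(env.tcp_to_grasp)
for n in("side","top"):
    d=imaging.get_image(n); cv2.imwrite(f"pics/{n}0.png",d["img"]); print(n,{k:v for k,v in d.items() if k!="img"})
E
```

```text
total 12
drwxr-xr-x  3 agent agent 4096 Dec  7 15:58 .
drwxr-xr-x 23 root  root  4096 Dec  7 15:58 ..
drwxr-xr-x  2 agent agent 4096 Dec  7 15:58 pics
{'time_s': 0.0, 'q': array([-8.28659774e+01,  2.18406227e+01,  7.43860703e+01,  9.00238429e-04,
        8.38587366e+01, -1.23376129e+01]), 'qvel': array([-0.00482853,  0.02592024,  0.0383455 ,  0.00054397,  0.03188272,
        0.02723828]), 'joint_efforts': array([ 1.16570784e-03, -4.48467565e+01, -2.31281215e+01, -1.84169348e-04,
        4.72344036e-03,  2.43387228e-05]), 'position': array([ 0.18328353, -0.51823999,  0.23070748]), 'tool_rot': array([[ 9.42807221e-01,  3.33338440e-01, -1.69670612e-04],
       [ 3.33338316e-01, -9.42806116e-01,  1.48142356e-03],
       [ 3.33848927e-04, -1.45325455e-03, -9.99998888e-01]]), 'ft_force': array([-1.10773056,  0.68944881, -0.35296942]), 'wrist_torque': array([-0.04641985,  0.05848548, -0.0011859 ]), 'grip_width': 0.08531773056751438}
0.0187
side {'fov_y': 47.607794875300506, 'cx': 278.4381241120009, 'cy': 209.73231154966192, 'eye': array([0.00471543, 0.49084293, 0.83364473]), 'orientation': array([[-6.90750415e-01,  5.08666454e-01, -5.13928305e-01],
       [-7.23092925e-01, -4.86599576e-01,  4.90262658e-01],
       [-6.97127293e-04,  7.10267056e-01,  7.03931974e-01]])}
top {'fov_y': 52.655859403819434, 'cx': 273.8236846139467, 'cy': 199.94769487928804, 'eye': array([ 0.47667442, -0.03646089,  1.06694416]), 'orientation': array([[-0.02461257,  0.99162097, -0.12681512],
       [-0.99967556, -0.02358125,  0.00962757],
       [ 0.00655644,  0.12701094,  0.99187965]])}
```

View pics/top0.png

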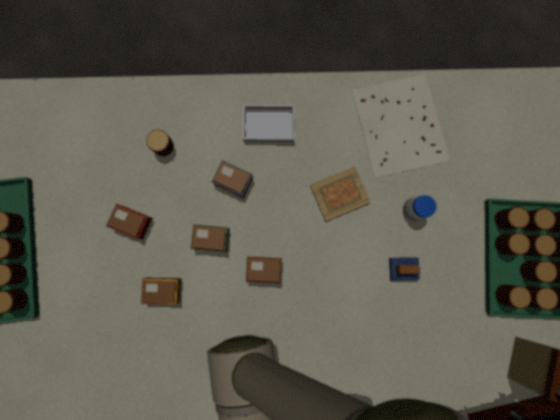

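View pics/side0.png

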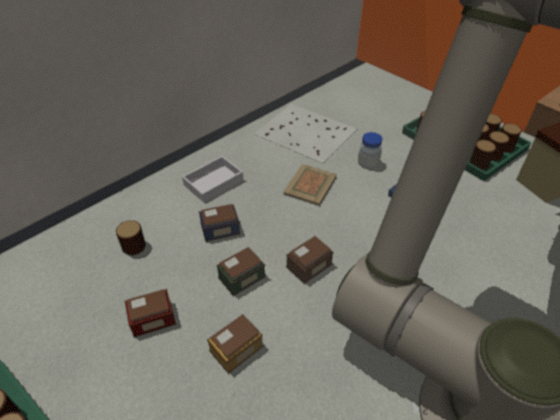

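```bash
cat > h.py <<'E'
import numpy as np,cv2
from rig import readout, imaging, job, env
def cam(n):
    d=imaging.get_image(n); d["f"]=210/np.tan(np.radians(d["fov_y"]/2)); return d
def ray(d,px,z):
    px=np.atleast_2d(px).astype(float)
    v=np.c_[(px[:,0]-d["cx"])/d["f"],-(px[:,1]-d["cy"])/d["f"],-np.ones(len(px))]@d["orientation"].T
    return (d["eye"]+v*((z-d["eye"][2])/v[:,2])[:,None])[:,:2]
def proj(d,P):
    c=(np.atleast_2d(P)-d["eye"])@d["orientation"]
    return np.c_[d["cx"]+d["f"]*c[:,0]/-c[:,2], d["cy"]-d["f"]*c[:,1]/-c[:,2]]
E
python3 - <<'E'
from h import *
d=cam("top"); im=d["img"]
c=cv2.resize(im[150:320,90:290],None,fx=4,fy=3.5,interpolation=cv2.INTER_CUBIC)
c=np.clip(c.astype(float)*1.6,0,255).astype(np.uint8)
cv2.imwrite("pics/c1.png",c)
c=cv2.resize(im[150:300,290:450],None,fx=4,fy=4,interpolation=cv2.INTER_CUBIC)
cv2.imwrite("pics/c2.png",np.clip(c.astype(float)*1.6,0,255).astype(np.uint8))
hsv=cv2.cvtColor(im,cv2.COLOR_BGR2HSV)
for p in [(129,221),(160,291),(209,242),(264,275),(233,184),(150,240),(340,194),(400,262),(300,300),(320,194)]:
    print(p,im[p[1],p[0]],hsv[p[1],p[0]])
E
```

```text
(129, 221) [39 61 87] [ 14 141  87]
(160, 291) [39 58 84] [ 13 137  84]
(209, 242) [46 67 93] [ 13 129  93]
(264, 275) [39 61 90] [ 13 144  90]
(233, 184) [ 57  77 105] [ 13 117 105]
(150, 240) [102 118 120] [ 27  38 120]
(340, 194) [ 50  77 110] [ 14 139 110]
(400, 262) [67 44 31] [109 137  67]
(300, 300) [103 116 118] [ 26  32 118]
(320, 194) [ 61  90 103] [ 21 104 103]
```

View pics/c1.png

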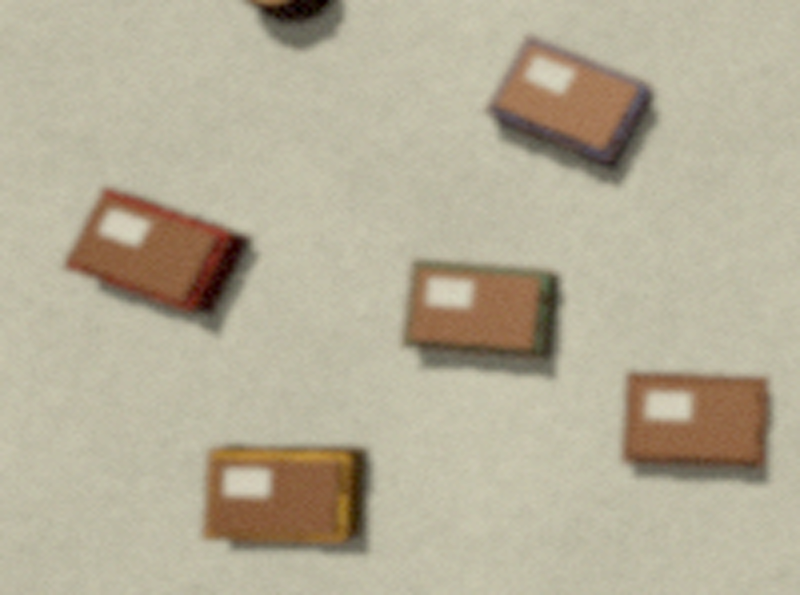

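View pics/c2.png

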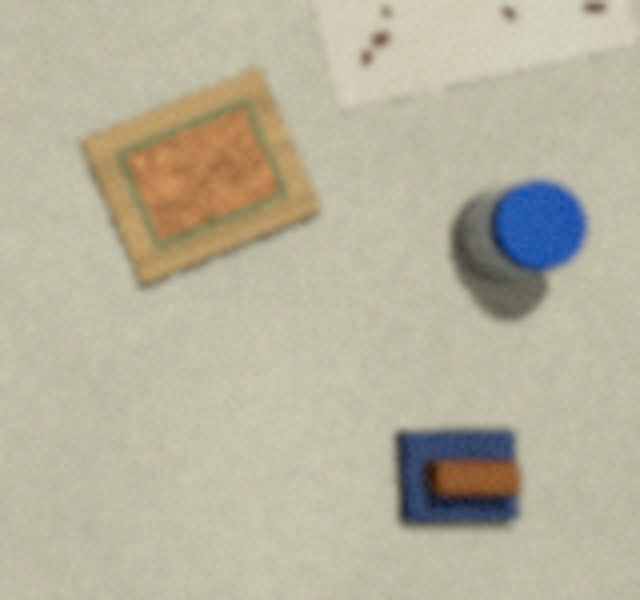

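```bash
cat >> h.py <<'E'
def rect(P):
    (c,(w,h),a)=cv2.minAreaRect((P*1000).astype(np.float32))
    if w>h: w,h,a=h,w,a+90   # a: direction of short side ; long side dir=a+90
    return np.array(c)/1000,w,h,(a+90+90)%180-90
def blobs(d,mask,z,amin=150,S=4):
    n,l,st,ce=cv2.connectedComponentsWithStats(mask.astype(np.uint8))
    out=[]
    for i in range(1,n):
        if st[i,4]<amin: continue
        cn=max(cv2.findContours((l==i).astype(np.uint8),cv2.RETR_EXTERNAL,cv2.CHAIN_APPROX_NONE)[0],key=cv2.contourArea)[:,0]
        P=ray(d,(cn-(S-1)/2)/S,z); out.append((ce[i]/S,rect(P)))
    return out
def up(d,S=4):
    im=cv2.resize(d["img"],None,fx=S,fy=S,interpolation=cv2.INTER_CUBIC)
    return im,cv2.cvtColor(cv2.GaussianBlur(im,(0,0),3),cv2.COLOR_BGR2HSV).astype(int)
E
python3 - <<'E'
from h import *
d=cam("top"); im,H=up(d)
h,s,v=H[...,0],H[...,1],H[...,2]
lid=(h>=8)&(h<=16)&(s>95)&(v>60)
lid=cv2.morphologyEx(lid.astype(np.uint8),cv2.MORPH_OPEN,np.ones((9,9)))
cv2.imwrite("pics/m.png",cv2.resize(lid*255,(560,420)))
for z in(.0535,):
  for b in blobs(d,lid,z,1500): print("lid",b)
pad=(h>100)&(h<125)&(s>80)
for b in blobs(d,pad,.024,1500): print("blue z24",b)
bd=(h>=14)&(h<=24)&(s>75)
for b in blobs(d,bd,.012,10000): print("board",b)
cork=(h>=8)&(h<=17)&(s>95)
for b in blobs(d,cork,.012,10000): print("cork",b)
wood=(h>=5)&(h<=16)&(s>95)
for b in blobs(d,wood,.058,1500): print("grip z58",b)
E
```

```text
lid (array([233.40635515, 180.39297186]), (array([0.66296906, 0.05543317]), 47.41834259033203, 72.42982482910156, 65.18193054199219))
lid (array([340.46726029, 193.35265996]), (array([ 0.61972662, -0.20670816]), 54.770774841308594, 77.37166595458984, -69.14035224914551))
lid (array([127.24498656, 224.09466726]), (array([0.5637002 , 0.30864929]), 58.044883728027344, 76.70277404785156, 66.14665985107422))
lid (array([210.7770647 , 240.51166861]), (array([0.51830219, 0.11204093]), 50.424251556396484, 74.09746551513672, 82.5250015258789))
lid (array([265.20862645, 270.93582923]), (array([ 0.44081592, -0.01826872]), 57.95555877685547, 81.1293716430664, 85.85267639160156))
lid (array([409.50810649, 269.24469576]), (array([ 0.43447116, -0.36193765]), 18.674718856811523, 47.64595413208008, 88.5735855102539))
lid (array([159.46409066, 294.01785909]), (array([0.3940658, 0.2304305]), 53.406612396240234, 76.57640075683594, 86.53450775146484))
blue z24 (array([424.50789514, 206.39111605]), (array([ 0.5862113 , -0.41899481]), 53.86735534667969, 58.06549072265625, -73.05683517456055))
blue z24 (arr
[... 4596 characters left out ...]
p z58 (array([506.24931469, 294.7761102 ]), (array([ 0.36867664, -0.58410638]), 45.36833190917969, 45.422908782958984, 79.6694107055664))
grip z58 (array([534.03687834, 296.13212981]), (array([ 0.36294507, -0.65264258]), 47.17092514038086, 51.47443771362305, 80.5478286743164))
grip z58 (array([556.43845546, 297.37032156]), (array([ 0.35908112, -0.69605603]), 23.913816452026367, 50.38923645019531, -6.31689453125))
grip z58 (array([ 16.09851485, 299.28162129]), (array([0.38960944, 0.56270929]), 48.009056091308594, 56.58259963989258, -76.06789207458496))
grip z58 (array([534.93611442, 396.06788532]), (array([ 0.13230653, -0.60920764]), 109.74276733398438, 264.5223083496094, -56.44478225708008))
```

View pics/m.png

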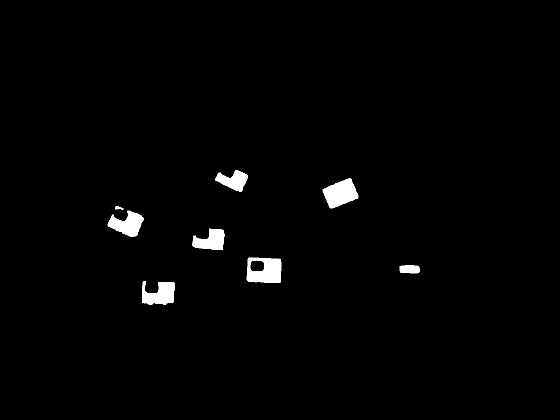

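Call:
move_arm:
  motion:
    - [[0, 0, 0.5], [0, 0, -0.0588], -1]
    - [[0, 0, 0.5], [0, 0, -0.0588], -1]
    - [[0, 0, 0.5], [0, 0, -0.0588], -1]
    - [[0, 0, 0.5], [0, 0, -0.0588], -1]
    - [[0, 0, 0.5], [0, 0, -0.0588], -1]
    - [[0, 0, 0.5], [0, 0, -0.0588], -1]
    - [[0, 0, 0.5], [0, 0, -0.0588], -1]
    - [[0, 0, 0.5], [0, 0, -0.0588], -1]
    - [[0, 0, 0.5], [0, 0, -0.0588], -1]
    - [[0, 0, 0.5], [0, 0, -0.0588], -1]
  squeeze: 60

```text
time_s: 1.03
position: [0.1834, -0.5186, 0.1273]
tool_rot: [[-0.021, 1.0, 0.0], [1.0, 0.021, -0.001], [-0.001, 0.0, -1.0]]
ft_force: [0.8, -0.5, -1.2]
grip_width: -0.0
```

Run:
```python
from h import *
d=cam("top"); im,H=up(d)
h,s,v=H[...,0],H[...,1],H[...,2]
print(readout.observe())
m=((h>=8)&(h<=16)&(s>95)&(v>60))|((v>135)&(s<70))
k=cv2.getStructuringElement(cv2.MORPH_ELLIPSE,(9,9))
m=cv2.morphologyEx(m.astype(np.uint8),cv2.MORPH_CLOSE,np.ones((9,9)))
m=cv2.morphologyEx(m,cv2.MORPH_OPEN,np.ones((45,45)))
cv2.imwrite("pics/m2.png",cv2.resize(m*255,(560,420)))
for b in blobs(d,m,.0535,1500):
    if b[1][0][1]>-.3 and b[1][0][1]<.4: print(b[0].round(1),b[1][0].round(4),[round(x,1) for x in b[1][1:]])
```

```text
{'time_s': 1.0833, 'q': array([-8.28659233e+01,  2.74883711e+01,  8.38882048e+01, -2.48021701e-03,
        6.87706909e+01, -8.44893586e+01]), 'qvel': array([-0.02310194, -0.64629635, -1.05518926,  0.02281802,  3.58606236,
       17.77038103]), 'joint_efforts': array([ 3.15697677e-01, -5.33929932e+01, -2.34273505e+01,  1.48783688e-02,
        6.32541720e-03,  6.36491328e-01]), 'position': array([ 0.18319273, -0.51762654,  0.12528535]), 'tool_rot': array([[-2.83457609e-02,  9.99598114e-01, -3.59246230e-04],
       [ 9.99594914e-01,  2.83465850e-02,  2.54537783e-03],
       [ 2.55453828e-03, -2.86950032e-04, -9.99996696e-01]]), 'ft_force': array([ 0.03580578,  0.85328691, -2.01009862]), 'wrist_torque': array([ 0.06378957,  0.0445374 , -0.01521016]), 'grip_width': 0.00011458372618228341}
[238. 181.] [0.6555 0.0401] [32.8, 36.8, -1.3]
[340.4 193.3] [ 0.6197 -0.2066] [54.4, 77.3, -70.2]
[130.9 224.3] [0.5582 0.2993] [52.5, 54.7, 88.6]
[216.  239.3] [0.5163 0.0946] [37.6, 47.4, -1.4]
[271.4 271.1] [ 0.4395 -0.0338] [48.9, 56.5, -1.5]
[162.4 294.5] [0.3937 0.2243] [51.6, 61.8, 88.6]
```

View pics/m2.png

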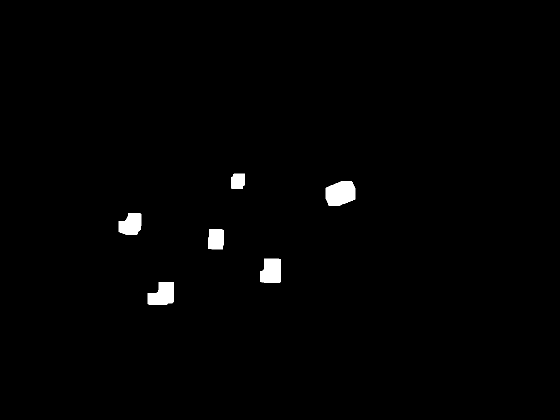

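Call:
move_arm:
  motion:
    - [[1, 0.54, 0], [0, 0, 0], -1]
    - [[1, 0.54, 0], [0, 0, 0], -1]
    - [[1, 0.54, 0], [0, 0, 0], -1]
    - [[1, 0.54, 0], [0, 0, 0], -1]
    - [[1, 0.54, 0], [0, 0, 0], -1]
    - [[1, 0.54, 0], [0, 0, 0], -1]
    - [[1, 0.54, 0], [0, 0, 0], -1]
    - [[1, 0.54, 0], [0, 0, 0], -1]
    - [[1, 0.54, 0], [0, 0, 0], -1]
    - [[1, 0.54, 0], [0, 0, 0], -1]
    - [[1, 0.54, 0], [0, 0, 0], -1]
    - [[1, 0.54, 0], [0, 0, 0], -1]

```text
time_s: 2.08
position: [0.313, -0.2692, 0.1271]
tool_rot: [[0.015, 1.0, 0.0], [1.0, -0.015, 0.002], [0.002, 0.0, -1.0]]
ft_force: [0.6, 0.2, -0.3]
grip_width: -0.0003
```

Call:
move_arm:
  motion:
    - [[1, 0.52, 0], [0, 0, 0], -1]
    - [[1, 0.52, 0], [0, 0, 0], -1]
    - [[1, 0.52, 0], [0, 0, 0], -1]
    - [[1, 0.52, 0], [0, 0, 0], -1]
    - [[1, 0.52, 0], [0, 0, 0], -1]
    - [[1, 0.52, 0], [0, 0, 0], -1]
    - [[1, 0.52, 0], [0, 0, 0], -1]
    - [[1, 0.52, 0], [0, 0, 0], -1]
    - [[1, 0.52, 0], [0, 0, 0], -1]
    - [[1, 0.52, 0], [0, 0, 0], -1]
    - [[1, 0.52, 0.5], [0, 0, 0], -1]
    - [[0.6, 0.5, 0.5], [0, 0, 0], -1]

```text
time_s: 3.08
position: [0.4521, -0.0288, 0.1129]
tool_rot: [[0.055, 0.998, 0.008], [0.999, -0.054, -0.003], [-0.002, 0.008, -1.0]]
ft_force: [0.3, -0.4, 0.3]
grip_width: 0.0001
```

Call:
move_arm:
  motion:
    - [[0.25, -0.28, 0.5], [0, 0, -0.013], -1]
    - [[0.25, -0.28, 0.5], [0, 0, -0.013], -1]
    - [[0, 0, 0.5], [0, 0, 0], -1]
    - [[0, 0, 0.5], [0, 0, 0], -1]
    - [[0, 0, 0.4], [0, 0, 0], -1]
    - [[0, 0, 0.1], [0, 0, 0], -1]
    - [[0, 0, 0.1], [0, 0, 0], -1]
    - [[0, 0, 0.1], [0, 0, 0], -1]

```text
time_s: 3.75
position: [0.4443, -0.015, 0.0573]
tool_rot: [[0.012, 1.0, 0.011], [1.0, -0.012, -0.003], [-0.003, 0.011, -1.0]]
ft_force: [0.6, 1.3, -0.2]
grip_width: -0.0001
```

Call:
move_arm:
  motion:
    - [[0, 0, 0.1], [0, 0, 0], -1]
    - [[0, 0, 0.1], [0, 0, 0], -1]
    - [[0, 0, 0.1], [0, 0, 0], -1]
    - [[0, 0, 0.1], [0, 0, 0], -1]
    - [[0, 0, 0.1], [0, 0, 0], -1]

```text
time_s: 4.17
position: [0.4447, -0.0153, 0.0487]
tool_rot: [[0.014, 1.0, 0.013], [1.0, -0.014, -0.003], [-0.003, 0.013, -1.0]]
ft_force: [-2.7, 0.3, 5.3]
grip_width: -0.0005
```

Call:
move_arm:
  motion:
    - [[0, 0, 0.08], [0, 0, 0], -1]
    - [[0, 0, 0.08], [0, 0, 0], -1]
    - [[0, 0, 0.08], [0, 0, 0], -1]

```text
time_s: 4.42
position: [0.4451, -0.0153, 0.0467]
tool_rot: [[0.015, 1.0, 0.015], [1.0, -0.015, -0.004], [-0.004, 0.015, -1.0]]
ft_force: [-9.5, 3.2, 36.2]
grip_width: 0.0002
```

Call:
move_arm:
  motion:
    - [[0, 0, -1], [0, 0, 0], -1]
    - [[0.5, 0.3, -0.8], [0, 0, 0], -1]
    - [[1, 0.6, 0], [0, 0, 0], -1]
    - [[1, 0.6, 0], [0, 0, 0], -1]
    - [[1, 0.6, 0], [0, 0, 0], -1]
    - [[1, 0.6, 0], [0, 0, 0], -1]
    - [[1, 0.6, 0], [0, 0, 0], -1]
    - [[0.5, 0.3, 0], [0, 0, 0], -1]
    - [[0, 0, 0.3], [0, 0, 0], -1]
    - [[0, 0, 0.3], [0, 0, 0], -1]

```text
time_s: 5.25
position: [0.5233, 0.1077, 0.0761]
tool_rot: [[0.02, 1.0, 0.024], [1.0, -0.019, -0.005], [-0.005, 0.024, -1.0]]
ft_force: [-1.0, -0.3, 0.1]
grip_width: -0.0002
```

Call:
move_arm:
  motion:
    - [[0.2, -0.25, 0.4], [0.0115, 0, 0], -1]
    - [[0, 0, 0.4], [0, 0, 0], -1]
    - [[0, 0, 0.2], [0, 0, 0], -1]
    - [[0, 0, 0.15], [0, 0, 0], -1]
    - [[0, 0, 0.1], [0, 0, 0], -1]
    - [[0, 0, 0.1], [0, 0, 0], -1]
    - [[0, 0, 0.1], [0, 0, 0], -1]

```text
time_s: 5.83
position: [0.517, 0.1097, 0.0467]
tool_rot: [[0.026, 1.0, -0.001], [1.0, -0.026, -0.0], [-0.0, -0.001, -1.0]]
ft_force: [-11.0, 3.5, 36.7]
grip_width: 0.0
```

Call:
move_arm:
  motion:
    - [[0, 0, -1], [0, 0, 0], -1]
    - [[0.45, -0.5, -0.8], [0, 0, 0], -1]
    - [[0.9, -0.97, 0], [0, 0, 0], -1]
    - [[0.9, -0.97, 0], [0, 0, 0], -1]
    - [[0.9, -0.97, 0], [0, 0, 0], -1]
    - [[0.9, -0.97, 0], [0, 0, 0], -1]
    - [[0.9, -0.97, 0], [0, 0, 0], -1]
    - [[0.7, -0.8, 0], [0, 0, 0], -1]
    - [[0, 0, 0.3], [0, 0, 0], -1]
    - [[0, 0, 0.3], [0, 0, 0], -1]

```text
time_s: 6.67
position: [0.3914, 0.2242, 0.0707]
tool_rot: [[0.036, 0.999, -0.0], [0.999, -0.036, -0.001], [-0.001, -0.0, -1.0]]
ft_force: [0.7, -0.4, -0.3]
grip_width: 0.0001
```

Call:
move_arm:
  motion:
    - [[0.25, 0.1, 0.4], [0, 0, -0.015], -1]
    - [[0, 0, 0.2], [0, 0, 0], -1]
    - [[0, 0, 0.15], [0, 0, 0], -1]
    - [[0, 0, 0.15], [0, 0, 0], -1]
    - [[0, 0, 0.1], [0, 0, 0], -1]
    - [[0, 0, 0.1], [0, 0, 0], -1]
    - [[0, 0, 0.1], [0, 0, 0], -1]

```text
time_s: 7.25
position: [0.3955, 0.2277, 0.0466]
tool_rot: [[0.008, 1.0, -0.003], [1.0, -0.008, 0.002], [0.002, -0.003, -1.0]]
ft_force: [-15.7, -1.5, 50.5]
grip_width: -0.0002
```

Call:
move_arm:
  motion:
    - [[0, 0, -1], [0, 0, 0], -1]
    - [[0.25, 0.5, -0.8], [0, 0, 0], -1]
    - [[0.48, 1, 0], [0, 0, 0], -1]
    - [[0.48, 1, 0], [0, 0, 0], -1]
    - [[0.48, 1, 0], [0, 0, 0], -1]
    - [[0.48, 1, 0], [0, 0, 0], -1]
    - [[0.48, 1, 0], [0, 0, 0], -1]
    - [[0.48, 1, 0], [0, 0, 0], -1]
    - [[0.48, 1, 0], [0, 0, 0], -1]
    - [[0.4, 0.8, 0], [0, 0, 0], -1]
    - [[0, 0, 0.3], [0, 0, 0], -1]
    - [[0, 0, 0.3], [0, 0, 0], -1]

```text
time_s: 8.25
position: [0.5755, 0.3026, 0.0686]
tool_rot: [[0.019, 1.0, -0.002], [1.0, -0.019, 0.002], [0.002, -0.002, -1.0]]
ft_force: [0.1, -0.5, -0.4]
grip_width: 0.0001
```

Call:
move_arm:
  motion:
    - [[0.3, -0.6, 0.3], [0, 0, 0], -1]
    - [[0, 0, 0.2], [0, 0, 0], -1]
    - [[0, 0, 0.15], [0, 0, 0], -1]
    - [[0, 0, 0.15], [0, 0, 0], -1]
    - [[0, 0, 0.1], [0, 0, 0], -1]
    - [[0, 0, 0.1], [0, 0, 0], -1]
    - [[0, 0, 0.1], [0, 0, 0], -1]

```text
time_s: 8.83
position: [0.5631, 0.3066, 0.0469]
tool_rot: [[0.021, 1.0, -0.002], [1.0, -0.021, 0.003], [0.003, -0.002, -1.0]]
ft_force: [-8.4, -2.3, 20.0]
grip_width: 0.0001
```

Call:
move_arm:
  motion:
    - [[0, 0, -1], [0, 0, 0], -1]
    - [[-0.5, 0.2, -0.9], [0, 0, 0], -1]
    - [[-1, 0.42, 0], [0, 0, 0], -1]
    - [[-1, 0.42, 0], [0, 0, 0], -1]
    - [[-1, 0.42, 0], [0, 0, 0], -1]
    - [[-1, 0.42, 0], [0, 0, 0], -1]
    - [[-1, 0.42, 0], [0, 0, 0], -1]
    - [[-1, 0.42, 0], [0, 0, 0], -1]
    - [[-1, 0.42, 0], [0, 0, 0], -1]
    - [[-1, 0.42, 0], [0, 0, 0], -1]
    - [[-1, 0.42, 0], [0, 0, 0], -1]
    - [[-1, 0.42, 0], [0, 0, 0], -1]

```text
time_s: 9.83
position: [0.6486, 0.0845, 0.0862]
tool_rot: [[0.016, 1.0, -0.004], [1.0, -0.016, -0.0], [-0.0, -0.004, -1.0]]
ft_force: [-0.2, -0.3, -0.2]
grip_width: 0.0
```

Call:
move_arm:
  motion:
    - [[-0.8, 0.4, 0.3], [0, 0, 0], -1]
    - [[-0.4, 0.2, 0.4], [0, 0, 0], -1]
    - [[0, 0, 0.4], [0, 0, 0], -1]
    - [[0, 0, 0.2], [0, 0, 0], -1]
    - [[0, 0, 0.15], [0, 0, 0], -1]
    - [[0, 0, 0.1], [0, 0, 0], -1]
    - [[0, 0, 0.1], [0, 0, 0], -1]

```text
time_s: 10.42
position: [0.6608, 0.0549, 0.0506]
tool_rot: [[0.02, 1.0, -0.004], [1.0, -0.02, -0.003], [-0.004, -0.004, -1.0]]
ft_force: [-2.6, -6.7, 10.3]
grip_width: -0.0
```

Call:
move_arm:
  motion:
    - [[0, 0, 0.1], [0, 0, 0], -1]
    - [[0, 0, 0.1], [0, 0, 0], -1]
    - [[0, 0, 0.1], [0, 0, 0], -1]

```text
time_s: 10.67
position: [0.6609, 0.0549, 0.0489]
tool_rot: [[0.017, 1.0, 0.0], [1.0, -0.017, -0.009], [-0.009, 0.0, -1.0]]
ft_force: [-4.5, -5.8, 10.6]
grip_width: 0.0001
```

Call:
move_arm:
  motion:
    - [[0, 0, 0.12], [0, 0, 0], -1]
    - [[0, 0, 0.12], [0, 0, 0], -1]
    - [[0, 0, 0.12], [0, 0, 0], -1]

```text
time_s: 10.92
position: [0.6611, 0.0551, 0.047]
tool_rot: [[0.013, 1.0, 0.005], [1.0, -0.013, -0.015], [-0.015, 0.005, -1.0]]
ft_force: [-6.1, -3.5, 16.5]
grip_width: -0.0001
```

Call:
move_arm:
  motion:
    - [[0, 0, 0.12], [0, 0, 0], -1]
    - [[0, 0, 0.12], [0, 0, 0], -1]

```text
time_s: 11.08
position: [0.6611, 0.0551, 0.047]
tool_rot: [[0.011, 1.0, 0.008], [1.0, -0.011, -0.019], [-0.019, 0.009, -1.0]]
ft_force: [-6.3, -3.9, 14.5]
grip_width: -0.0002
```

Call:
move_arm:
  motion:
    - [[0, 0, -1], [0, 0, 0], -1]
    - [[0, 0, -1], [0, 0, 0], -1]
    - [[-1, -1, -1], [0, 0, 0], 1]
    - [[-1, -1, -1], [0, 0, 0], 1]
    - [[-1, -1, -1], [0, 0, 0], 1]
    - [[-1, -1, 0], [0, 0, 0], 1]
    - [[-1, -1, 0], [0, 0, 0], 1]
    - [[-1, -1, 0], [0, 0, 0], 1]
    - [[-1, -1, 0], [0, 0, 0], 1]
    - [[-1, -1, 0], [0, 0, 0], 1]
    - [[-1, -1, 0], [0, 0, 0], 1]
    - [[-1, -1, 0], [0, 0, 0], 1]

```text
time_s: 12.08
position: [0.4521, -0.1351, 0.1561]
tool_rot: [[-0.012, 1.0, 0.017], [1.0, 0.013, -0.021], [-0.021, 0.016, -1.0]]
ft_force: [0.6, -0.7, -0.2]
grip_width: 0.0855
```

Run:
```python
from h import *
d=cam("top"); np.save("/tmp/top1.npy",d["img"])
im=d["img"]
c=cv2.resize(im[150:320,90:290],None,fx=4,fy=3.5,interpolation=cv2.INTER_CUBIC)
cv2.imwrite("pics/d1.png",np.clip(c.astype(float)*1.6,0,255).astype(np.uint8))
e=cam("side"); im=e["img"]
c=cv2.resize(im[190:380,100:350],None,fx=3.2,fy=3.1,interpolation=cv2.INTER_CUBIC)
cv2.imwrite("pics/d2.png",np.clip(c.astype(float)*1.6,0,255).astype(np.uint8))
```

```text
(no output)
```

View pics/d1.png

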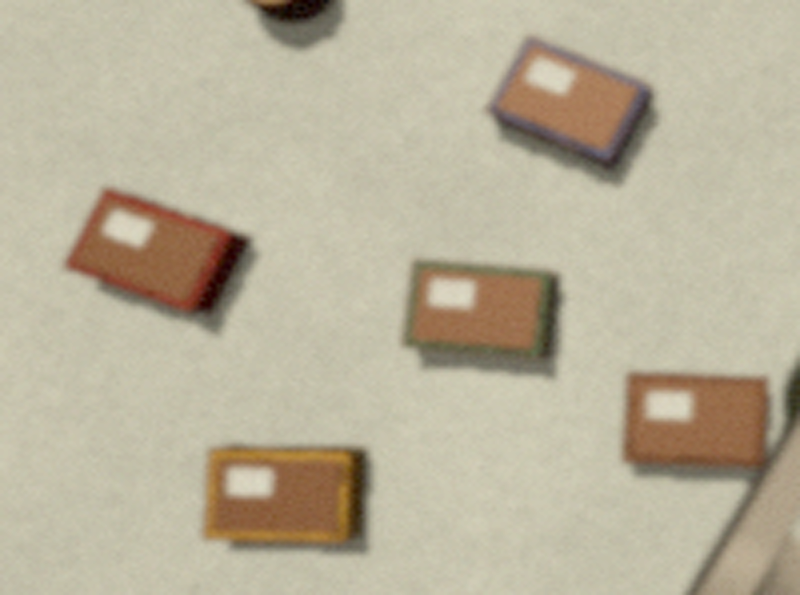

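View pics/d2.png

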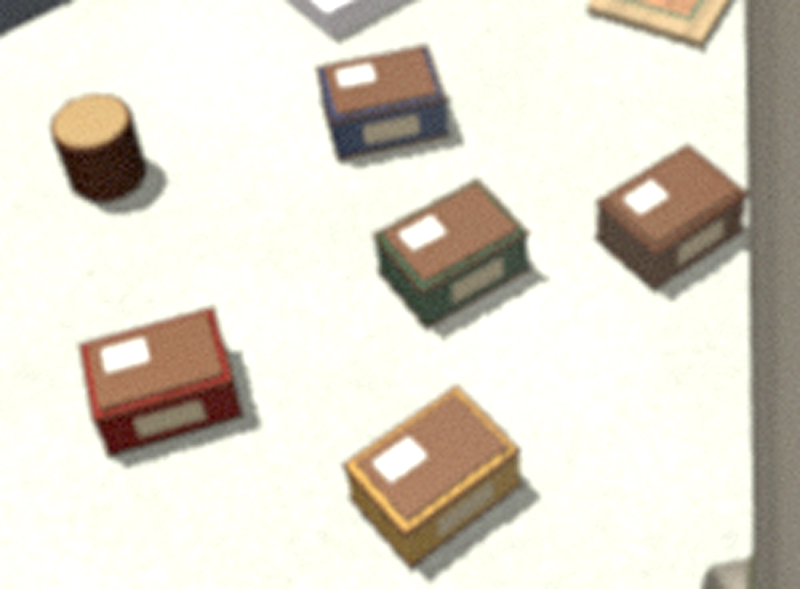

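```bash
cat > m.py <<'E'
from h import *
seeds=dict(red=(127,222),yellow=(160,292),green=(211,240),brown=(264,270),blue=(233,180))
def measure(d,names=seeds,dbg=None):
    im=cv2.resize(d["img"],None,fx=4,fy=4,interpolation=cv2.INTER_CUBIC)
    im=cv2.GaussianBlur(im,(0,0),2)
    Lab=cv2.cvtColor(im,cv2.COLOR_BGR2LAB).astype(float)
    out={}; vis=np.zeros(im.shape[:2],np.uint8)
    for n in names:
        u,v=[int(4*x) for x in seeds[n]]
        ref=np.median(Lab[v+4:v+24,u+10:u+30].reshape(-1,3),0)
        dist=np.abs(Lab-ref); m=(dist[...,0]<22)&(dist[...,1]<7)&(dist[...,2]<9)
        roi=np.zeros_like(m); roi[v-110:v+110,u-110:u+110]=1
        lab=(Lab[...,0]>ref[0]+60)&roi
        lab=cv2.morphologyEx(lab.astype(np.uint8),cv2.MORPH_OPEN,np.ones((5,5)))
        mm=cv2.morphologyEx((m&roi).astype(np.uint8),cv2.MORPH_OPEN,np.ones((7,7)))
        k,l=cv2.connectedComponents(mm); c=l[v+12,u+20]
        mm=(l==c).astype(np.uint8); vis|=mm*255
        cn=np.vstack([x[:,0] for x in cv2.findContours(mm,cv2.RETR_EXTERNAL,cv2.CHAIN_APPROX_NONE)[0]])
        out[n]=rect(ray(d,(cn-1.5)/4,.047)),rect(ray(d,(cn-1.5)/4,.044))
    if dbg: cv2.imwrite(dbg,vis[500:1300,350:1150])
    return out
E
python3 - <<'E'
from m import *
d=cam("top")
for k,(a,b) in measure(d,dbg="pics/m3.png").items(): print(k,a[0].round(4),[round(x,1) for x in a[1:]],b[0].round(4))
E
```

```text
red [0.5636 0.3123] [54.9, 78.9, 66.6] [0.5638 0.3133]
yellow [0.3937 0.2282] [55.4, 82.7, 87.4] [0.3934 0.229 ]
green [0.5188 0.1117] [50.2, 73.5, 83.4] [0.519  0.1121]
brown [ 0.4408 -0.0179] [60.8, 84.4, 86.0] [ 0.4407 -0.0179]
blue [0.6649 0.0554] [48.9, 72.9, 63.4] [0.6654 0.0557]
```

View pics/m3.png

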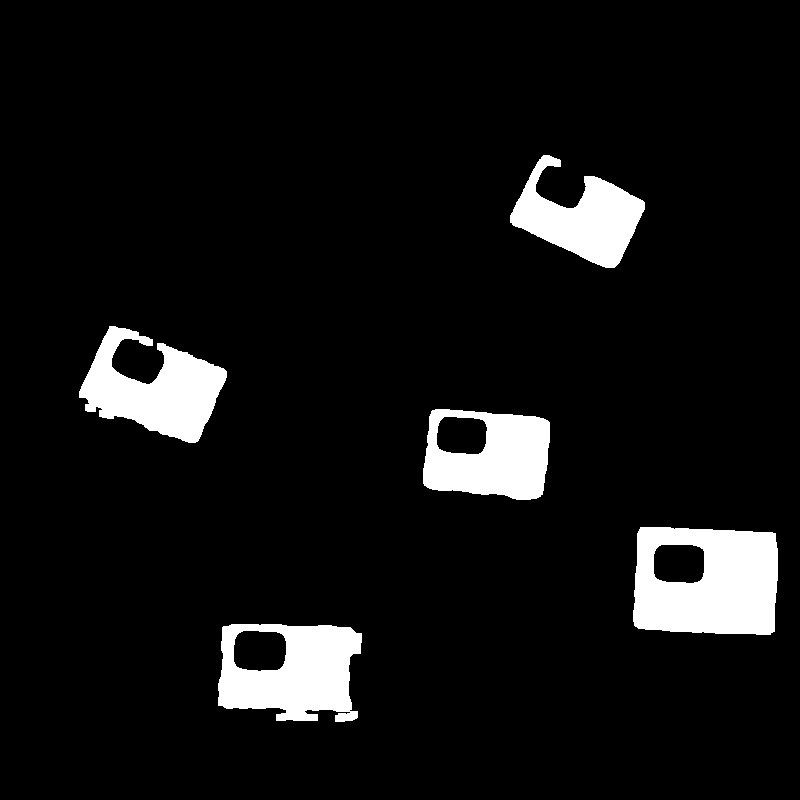

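```bash
cat > go.py <<'E'
import sys
from h import *
from scipy.spatial.transform import Rotation as R
x,y,z,yaw=map(float,sys.argv[1:5])
s=readout.observe(); T=s["tool_rot"]; a=np.radians(yaw)
G=np.c_[[-np.sin(a),np.cos(a),0],[np.cos(a),np.sin(a),0],[0,0,-1]]
print("t",s["time_s"],"pos",s["position"].round(4),"F",s["ft_force"].round(1),"w",round(s["grip_width"],4),"qv",np.abs(s["qvel"]).max().round(1),"q6",s["q"][5].round(0))
print("shift units",(T.T@(np.array([x,y,z])-s["position"])/.02).round(2),"turn units",(R.from_matrix(T.T@G).as_rotvec(degrees=True)/120).round(4))
E
python3 go.py .4407 -.018 .12 -4
```

```text
t 12.2333 pos [ 0.4525 -0.1355  0.1562] F [-0.2  0.2  0.7] w 0.0854 qv 2.5 q6 -31.0
shift units [ 5.92 -0.57  1.68] turn units [0.0082 0.0097 0.0378]
```

Call:
move_arm:
  motion:
    - [[0.8, -0.08, 0.2], [0.002, 0.0024, 0.0095], 1]
    - [[0.8, -0.08, 0.2], [0.002, 0.0024, 0.0095], 1]
    - [[0.8, -0.08, 0.2], [0.002, 0.0024, 0.0095], 1]
    - [[0.8, -0.08, 0.2], [0.002, 0.0024, 0.0095], 1]
    - [[0.8, -0.08, 0.2], [0, 0, 0], 1]
    - [[0.8, -0.08, 0.2], [0, 0, 0], 1]
    - [[0.8, -0.08, 0.2], [0, 0, 0], 1]
    - [[0.3, 0, 0.2], [0, 0, 0], 1]
    - [[0, 0, 0], [0, 0, 0], 1]

```text
time_s: 12.98
position: [0.4513, -0.0035, 0.123]
tool_rot: [[0.064, 0.998, 0.006], [0.998, -0.064, 0.0], [0.001, 0.006, -1.0]]
ft_force: [-0.8, 0.2, -0.1]
grip_width: 0.0852
```

```bash
python3 go.py .4407 -.018 .06 -4
```

```text
t 12.9833 pos [ 0.4513 -0.0035  0.123 ] F [-0.8  0.2 -0.1] w 0.0852 qv 1.8 q6 -12.0
shift units [-0.76 -0.5   3.15] turn units [ 0.003  -0.0003  0.0029]
```

Call:
move_arm:
  motion:
    - [[-0.35, -0.25, 0.6], [0.003, 0, 0.003], 1]
    - [[-0.35, -0.25, 0.8], [0, 0, 0], 1]
    - [[0, 0, 0.8], [0, 0, 0], 1]
    - [[0, 0, 0.6], [0, 0, 0], 1]
    - [[0, 0, 0], [0, 0, 0], 1]

```text
time_s: 13.4
position: [0.4434, -0.0169, 0.0663]
tool_rot: [[0.064, 0.998, 0.006], [0.998, -0.064, -0.001], [-0.001, 0.006, -1.0]]
ft_force: [-0.4, -0.2, 0.0]
grip_width: 0.0857
```

```bash
python3 go.py .4407 -.018 .005 -4
```

```text
t 13.4 pos [ 0.4434 -0.0169  0.0663] F [-0.4 -0.2  0. ] w 0.0857 qv 1.9 q6 -14.0
shift units [-0.06 -0.15  3.06] turn units [0.0027 0.0005 0.0025]
```

Call:
move_arm:
  motion:
    - [[-0.06, -0.12, 0.6], [0.003, 0, 0.003], 1]
    - [[0, 0, 0.6], [0, 0, 0], 1]
    - [[0, 0, 0.6], [0, 0, 0], 1]
    - [[0, 0, 0.5], [0, 0, 0], 1]
    - [[0, 0, 0.3], [0, 0, 0], 1]
    - [[0, 0, 0.15], [0, 0, 0], 1]
    - [[0, 0, 0.1], [0, 0, 0], 1]
    - [[0, 0, 0], [0, 0, 0], 1]

```text
time_s: 14.07
position: [0.4462, -0.0204, 0.0109]
tool_rot: [[0.07, 0.998, 0.007], [0.998, -0.07, -0.004], [-0.003, 0.007, -1.0]]
ft_force: [0.7, 0.2, -0.1]
grip_width: 0.0852
```

Call:
move_arm:
  motion:
    - [[0.12, -0.27, 0.2], [0.003, 0, 0], 1]
    - [[0, 0, 0.1], [0, 0, 0], 1]
    - [[0, 0, 0], [0, 0, 0], -1]
    - [[0, 0, 0], [0, 0, 0], -1]
    - [[0, 0, 0], [0, 0, 0], -1]
    - [[0, 0, 0], [0, 0, 0], -1]
    - [[0, 0, 0], [0, 0, 0], -1]
    - [[0, 0, 0], [0, 0, 0], -1]
  squeeze: 80

```text
time_s: 14.73
position: [0.4411, -0.0174, 0.006]
tool_rot: [[0.069, 0.998, 0.003], [0.998, -0.069, -0.004], [-0.004, 0.003, -1.0]]
ft_force: [0.0, -0.1, -3.0]
grip_width: 0.0591
```

```bash
python3 go.py .6248 -.2132 .08 21
```

```text
t 14.7333 pos [ 0.4411 -0.0174  0.006 ] F [ 0.  -0.1 -3. ] w 0.0591 qv 0.1 q6 -13.0
shift units [-9.14  9.85 -3.64] turn units [ 0.001   0.0022 -0.2082]
```

Call:
move_arm:
  motion:
    - [[0, 0, -0.5], [0, 0, 0], -1]
    - [[0, 0, -1], [0, 0, 0], -1]
    - [[0, 0, -1], [0, 0, -0.05], -1]
    - [[0, 0, -1], [0, 0, -0.05], -1]
    - [[0, 0, -0.5], [0, 0, -0.05], -1]
    - [[0, 0, 0], [0, 0, -0.05], -1]
    - [[0, 0, 0], [0, 0, 0], -1]

```text
time_s: 15.32
position: [0.4396, -0.0167, 0.0885]
tool_rot: [[-0.36, 0.933, -0.002], [0.933, 0.36, -0.003], [-0.002, -0.003, -1.0]]
ft_force: [0.3, 0.3, -2.7]
grip_width: 0.0592
```

```bash
python3 go.py .6248 -.2132 .08 21
```

```text
t 15.3167 pos [ 0.4396 -0.0167  0.0885] F [ 0.3  0.3 -2.7] w 0.0592 qv 6.6 q6 -39.0
shift units [-12.49   5.11   0.43] turn units [-0.0013  0.0008  0.0006]
```

Call:
move_arm:
  motion:
    - [[-0.95, 0.39, 0], [0, 0, 0], -1]
    - [[-0.95, 0.39, 0], [0, 0, 0], -1]
    - [[-0.95, 0.39, 0], [0, 0, 0], -1]
    - [[-0.95, 0.39, 0], [0, 0, 0], -1]
    - [[-0.95, 0.39, 0], [0, 0, 0], -1]
    - [[-0.95, 0.39, 0], [0, 0, 0], -1]
    - [[-0.95, 0.39, 0], [0, 0, 0], -1]
    - [[-0.95, 0.39, 0], [0, 0, 0], -1]
    - [[-0.95, 0.39, 0], [0, 0, 0], -1]
    - [[-0.95, 0.39, 0], [0, 0, 0], -1]
    - [[-0.7, 0.3, 0], [0, 0, 0], -1]
    - [[-0.2, 0.1, 0], [0, 0, 0], -1]

```text
time_s: 16.32
position: [0.5932, -0.1876, 0.0789]
tool_rot: [[-0.321, 0.947, -0.018], [0.947, 0.321, 0.005], [0.01, -0.015, -1.0]]
ft_force: [-0.5, -0.1, -2.5]
grip_width: 0.0591
```

```bash
python3 go.py .6248 -.2132 .04 21
```

```text
t 16.3167 pos [ 0.5932 -0.1876  0.0789] F [-0.5 -0.1 -2.5] w 0.0591 qv 7.0 q6 -47.0
shift units [-1.74  1.12  1.91] turn units [-0.0071 -0.005  -0.0191]
```

Call:
move_arm:
  motion:
    - [[-0.5, 0.35, 0.4], [-0.0035, -0.0025, -0.009], -1]
    - [[-0.5, 0.35, 0.4], [-0.0035, -0.0025, -0.009], -1]
    - [[-0.5, 0.35, 0.4], [0, 0, 0], -1]
    - [[0, 0, 0.2], [0, 0, 0], -1]
    - [[0, 0, 0], [0, 0, 0], -1]

```text
time_s: 16.73
position: [0.6225, -0.2085, 0.0453]
tool_rot: [[-0.35, 0.937, -0.005], [0.937, 0.35, 0.003], [0.005, -0.003, -1.0]]
ft_force: [-0.6, -0.1, -1.5]
grip_width: 0.0589
```

```bash
python3 go.py .6248 -.2132 .02 21
python3 - <<'E'
from h import *
d=cam("top"); im=d["img"]
c=cv2.resize(im[120:290,280:450],None,fx=3.5,fy=3.5,interpolation=cv2.INTER_CUBIC)
cv2.imwrite("pics/e1.png",np.clip(c.astype(float)*1.5,0,255).astype(np.uint8))
E
```

```text
t 16.7333 pos [ 0.6225 -0.2085  0.0453] F [-0.6 -0.1 -1.5] w 0.0589 qv 1.0 q6 -49.0
shift units [-0.27  0.03  1.27] turn units [-0.0017 -0.0023 -0.0044]
```

View pics/e1.png

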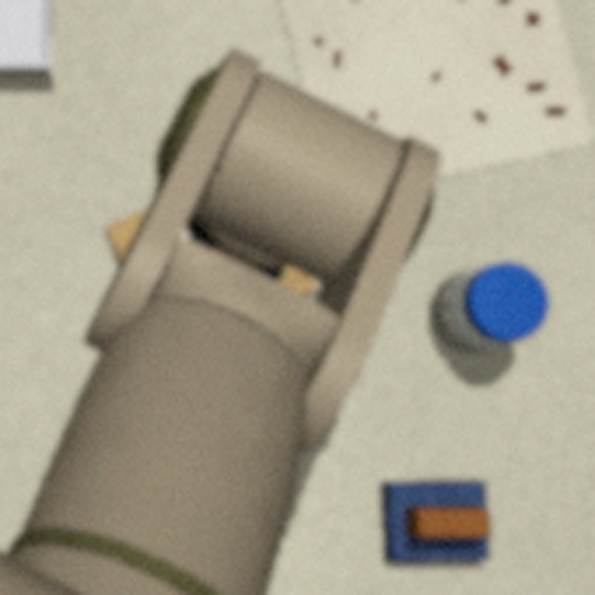

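Call:
move_arm:
  motion:
    - [[-0.13, 0.02, 0.4], [-0.0017, -0.0023, -0.0044], -1]
    - [[-0.1, 0, 0.4], [0, 0, 0], -1]
    - [[0, 0, 0.25], [0, 0, 0], -1]
    - [[0, 0, 0.12], [0, 0, 0], -1]
    - [[0, 0, 0.1], [0, 0, 0], -1]
    - [[0, 0, 0], [0, 0, 0], -1]

```text
time_s: 17.28
position: [0.6233, -0.2112, 0.0185]
tool_rot: [[-0.359, 0.933, 0.0], [0.933, 0.359, 0.0], [-0.0, 0.0, -1.0]]
ft_force: [-0.3, 0.7, -2.5]
grip_width: 0.0589
```

```bash
python3 go.py .6248 -.2132 .018 21
```

```text
t 17.2833 pos [ 0.6233 -0.2112  0.0185] F [-0.3  0.7 -2.5] w 0.0589 qv 0.2 q6 -50.0
shift units [-0.12  0.03  0.03] turn units [0.0001 0.     0.0005]
```

Very close. Lower onto contact and release.

Call:
move_arm:
  motion:
    - [[-0.12, 0.03, 0.06], [0, 0, 0], -1]
    - [[0, 0, 0.06], [0, 0, 0], -1]
    - [[0, 0, 0], [0, 0, 0], -1]
    - [[0, 0, 0], [0, 0, 0], 1]
    - [[0, 0, 0], [0, 0, 0], 1]
    - [[0, 0, 0], [0, 0, 0], 1]
    - [[0, 0, 0], [0, 0, 0], 1]
    - [[0, 0, -0.4], [0, 0, 0], 1]
    - [[0, 0, -0.8], [0, 0, 0], 1]
    - [[0, 0, -1], [0, 0, 0], 1]
    - [[0, 0, -1], [0, 0, 0], 1]

```text
time_s: 18.2
position: [0.6245, -0.2131, 0.0833]
tool_rot: [[-0.359, 0.933, -0.002], [0.933, 0.359, 0.001], [0.002, -0.001, -1.0]]
ft_force: [0.8, -0.8, -0.5]
grip_width: 0.0855
```

```bash
python3 go.py .519 .112 .08 -6
```

```text
t 18.2 pos [ 0.6245 -0.2131  0.0833] F [ 0.8 -0.8 -0.5] w 0.0855 qv 30.3 q6 -50.0
shift units [17.06  0.92  0.2 ] turn units [-0.0006 -0.0007  0.2255]
```

Call:
move_arm:
  motion:
    - [[1, 0.05, -0.2], [0, 0, 0], 1]
    - [[1, 0.05, -0.2], [0, 0, 0], 1]
    - [[1, 0.05, 0], [0, 0, 0], 1]
    - [[1, 0.05, 0], [0, 0, 0], 1]
    - [[1, 0.05, 0], [0, 0, 0], 1]
    - [[1, 0.05, 0], [0, 0, 0], 1]
    - [[1, 0.05, 0], [0, 0, 0], 1]
    - [[1, 0.05, 0], [0, 0, 0], 1]
    - [[1, 0.05, 0], [0, 0, 0], 1]
    - [[1, 0.05, 0], [0, 0, 0], 1]
    - [[1, 0.05, 0], [0, 0, 0], 1]
    - [[1, 0.05, 0], [0, 0, 0], 1]

```text
time_s: 19.2
position: [0.5508, 0.0195, 0.1043]
tool_rot: [[-0.354, 0.935, 0.019], [0.935, 0.354, -0.008], [-0.014, 0.015, -1.0]]
ft_force: [0.3, 0.4, -0.1]
grip_width: 0.0853
```

```bash
python3 go.py .519 .112 .08 -6
python3 - <<'E'
from h import *
d=cam("top"); im,H=up(d)
c=cv2.resize(d["img"][150:240,290:390],None,fx=6,fy=6,interpolation=cv2.INTER_CUBIC)
cv2.imwrite("pics/f1.png",np.clip(c.astype(float)*1.5,0,255).astype(np.uint8))
E
```

```text
t 19.2 pos [0.5508 0.0195 0.1043] F [ 0.3  0.4 -0.1] w 0.0853 qv 23.7 q6 -31.0
shift units [4.9  0.13 1.15] turn units [0.0084 0.0048 0.2227]
```

View pics/f1.png

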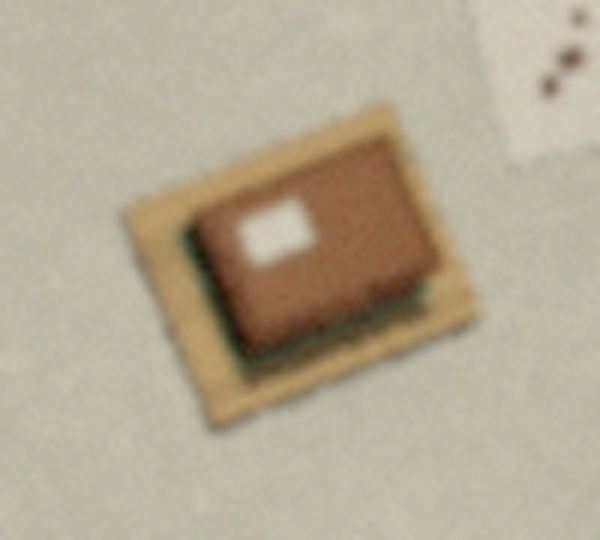

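Run:
```python
from h import *
d=cam("top"); im,H=up(d)
h,s,v=H[...,0],H[...,1],H[...,2]
roi=np.zeros(h.shape,bool); roi[150*4:240*4,290*4:390*4]=1
bd=roi&(s>75)
print("base",[b[1] for b in blobs(d,bd,.012,10000)])
m=roi&(h>=7)&(h<=16)&(s>95)&(v>70)
m=cv2.morphologyEx(m.astype(np.uint8),cv2.MORPH_OPEN,np.ones((9,9)))
print("tin z56",[b for b in blobs(d,m,.056,3000)])
cv2.imwrite("pics/f2.png",(m[600:960,1160:1560]*255))
```

```text
base [(array([ 0.62389185, -0.21280878]), 99.60843658447266, 123.24703979492188, -69.17741203308105)]
tin z56 [(array([344.72032621, 189.12569808]), (array([ 0.6288465 , -0.21328065]), 60.601417541503906, 86.01034545898438, -70.18876075744629))]
```

View pics/f2.png

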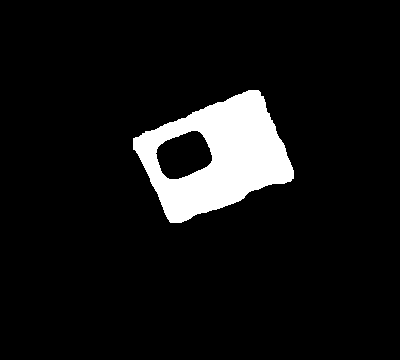

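Call:
move_arm:
  motion:
    - [[0.9, 0.02, 0], [0.004, 0.0024, 0], 1]
    - [[0.9, 0.02, 0], [0.004, 0.0024, 0], 1]
    - [[0.9, 0.02, 0], [0, 0, 0], 1]
    - [[0.9, 0.02, 0], [0, 0, 0], 1]
    - [[0.4, 0.02, 0], [0, 0, 0.05], 1]
    - [[0, 0, 0], [0, 0, 0.05], 1]
    - [[0, 0, 0], [0, 0, 0.05], 1]
    - [[0, 0, 0], [0, 0, 0.05], 1]
    - [[0, 0, 0], [0, 0, 0], 1]

```text
time_s: 20.05
position: [0.5261, 0.0964, 0.1088]
tool_rot: [[0.074, 0.997, 0.006], [0.997, -0.074, -0.005], [-0.005, 0.007, -1.0]]
ft_force: [0.3, -1.0, -0.5]
grip_width: 0.0854
```

```bash
python3 go.py .519 .112 .06 -6
```

```text
t 20.05 pos [0.5261 0.0964 0.1088] F [ 0.3 -1.  -0.5] w 0.0854 qv 6.9 q6 2.0
shift units [ 0.76 -0.43  2.43] turn units [0.0032 0.0023 0.0147]
```

Call:
move_arm:
  motion:
    - [[0.4, -0.22, 0.6], [0.0032, 0.0023, 0.012], 1]
    - [[0.36, -0.2, 0.6], [0, 0, 0], 1]
    - [[0, 0, 0.6], [0, 0, 0], 1]
    - [[0, 0, 0.4], [0, 0, 0], 1]
    - [[0, 0, 0], [0, 0, 0], 1]

```text
time_s: 20.47
position: [0.5217, 0.1104, 0.0656]
tool_rot: [[0.087, 0.996, 0.006], [0.996, -0.087, -0.0], [0.0, 0.006, -1.0]]
ft_force: [0.0, -0.2, -0.8]
grip_width: 0.0852
```

```bash
python3 go.py .519 .112 .006 -6
```

```text
t 20.4667 pos [0.5217 0.1104 0.0656] F [ 0.  -0.2 -0.8] w 0.0852 qv 1.8 q6 4.0
shift units [ 0.07 -0.16  2.98] turn units [ 0.0027 -0.0001  0.0082]
```

Call:
move_arm:
  motion:
    - [[0.07, -0.2, 0.6], [0.003, 0, 0.008], 1]
    - [[0, -0.05, 0.6], [0, 0, 0], 1]
    - [[0, -0.05, 0.6], [0, 0, 0], 1]
    - [[0, 0, 0.6], [0, 0, 0], 1]
    - [[0, 0, 0.35], [0, 0, 0], 1]
    - [[0, 0, 0.2], [0, 0, 0], 1]
    - [[0, 0, 0.1], [0, 0, 0], 1]
    - [[0, 0, 0], [0, 0, 0], 1]

```text
time_s: 21.13
position: [0.5203, 0.1099, 0.0062]
tool_rot: [[0.096, 0.995, 0.007], [0.995, -0.096, -0.0], [0.0, 0.007, -1.0]]
ft_force: [-0.5, 0.5, 1.4]
grip_width: 0.0849
```

```bash
python3 go.py .519 .112 .006 -6
```

```text
t 21.1333 pos [0.5203 0.1099 0.0062] F [-0.5  0.5  1.4] w 0.0849 qv 0.5 q6 5.0
shift units [ 0.1  -0.07  0.01] turn units [ 0.0033 -0.0002  0.004 ]
```

Close with slight centring, then lift and rotate towards the base yaw.

Call:
move_arm:
  motion:
    - [[0.12, -0.05, 0], [0.003, 0, 0.003], 1]
    - [[0, 0, 0], [0, 0, 0], -1]
    - [[0, 0, 0], [0, 0, 0], -1]
    - [[0, 0, 0], [0, 0, 0], -1]
    - [[0, 0, 0], [0, 0, 0], -1]
    - [[0, 0, 0], [0, 0, 0], -1]
    - [[0, 0, 0], [0, 0, 0], -1]

```text
time_s: 21.72
position: [0.52, 0.1127, 0.008]
tool_rot: [[0.102, 0.995, 0.002], [0.995, -0.102, 0.0], [0.001, 0.002, -1.0]]
ft_force: [0.3, -0.3, -1.3]
grip_width: 0.059
```

```bash
python3 go.py .519 .112 .006 -6
```

```text
t 21.7167 pos [0.52   0.1127 0.008 ] F [ 0.3 -0.3 -1.3] w 0.059 qv 0.2 q6 5.0
shift units [-0.04 -0.05  0.1 ] turn units [ 0.001  -0.0003  0.0011]
```

Call:
move_arm:
  motion:
    - [[0, 0, -0.5], [0, 0, 0], -1]
    - [[0, 0, -1], [0, 0, 0], -1]
    - [[0, 0, -1], [0, 0, -0.054], -1]
    - [[0, 0, -1], [0, 0, -0.054], -1]
    - [[0, 0, -1], [0, 0, -0.054], -1]
    - [[0, 0, -0.7], [0, 0, -0.054], -1]
    - [[0, 0, 0], [0, 0, 0], -1]

```text
time_s: 22.3
position: [0.518, 0.1126, 0.1182]
tool_rot: [[-0.362, 0.932, -0.004], [0.932, 0.362, 0.0], [0.002, -0.003, -1.0]]
ft_force: [0.8, 0.4, -3.3]
grip_width: 0.0587
```

```bash
python3 go.py .624 -.213 .11 21
```

```text
t 22.3 pos [0.518  0.1126 0.1182] F [ 0.8  0.4 -3.3] w 0.0587 qv 7.2 q6 -22.0
shift units [-17.1   -0.95   0.38] turn units [-0.0015 -0.0008  0.0018]
```

Call:
move_arm:
  motion:
    - [[-1, -0.05, 0], [0, 0, 0], -1]
    - [[-1, -0.05, 0], [0, 0, 0], -1]
    - [[-1, -0.05, 0], [0, 0, 0], -1]
    - [[-1, -0.05, 0], [0, 0, 0], -1]
    - [[-1, -0.05, 0], [0, 0, 0], -1]
    - [[-1, -0.05, 0], [0, 0, 0], -1]
    - [[-1, -0.05, 0], [0, 0, 0], -1]
    - [[-1, -0.05, 0], [0, 0, 0], -1]
    - [[-1, -0.05, 0], [0, 0, 0], -1]
    - [[-1, -0.05, 0], [0, 0, 0], -1]
    - [[-1, -0.05, 0], [0, 0, 0], -1]
    - [[-1, -0.05, 0], [0, 0, 0], -1]

```text
time_s: 23.3
position: [0.5858, -0.1223, 0.1107]
tool_rot: [[-0.323, 0.946, -0.017], [0.946, 0.323, 0.006], [0.011, -0.014, -1.0]]
ft_force: [-0.3, 1.0, -3.6]
grip_width: 0.0588
```

```bash
python3 go.py .624 -.213 .11 21
```

```text
t 23.3 pos [ 0.5858 -0.1223  0.1107] F [-0.3  1.  -3.6] w 0.0588 qv 19.3 q6 -42.0
shift units [-4.91  0.34 -0.03] turn units [-0.0067 -0.0053 -0.0179]
```

Call:
move_arm:
  motion:
    - [[-1, 0.05, 0], [-0.003, -0.0025, -0.009], -1]
    - [[-1, 0.05, 0], [-0.003, -0.0025, -0.009], -1]
    - [[-1, 0.05, 0], [0, 0, 0], -1]
    - [[-0.8, 0.05, 0], [0, 0, 0], -1]
    - [[-0.4, 0.05, 0], [0, 0, 0], -1]
    - [[-0.1, 0, 0], [0, 0, 0], -1]
    - [[0, 0, 0], [0, 0, 0], -1]

```text
time_s: 23.88
position: [0.618, -0.208, 0.1029]
tool_rot: [[-0.334, 0.943, -0.011], [0.943, 0.334, 0.005], [0.008, -0.009, -1.0]]
ft_force: [0.5, 0.7, -3.9]
grip_width: 0.059
```

```bash
python3 go.py .624 -.213 .08 21
```

```text
t 23.8833 pos [ 0.618  -0.208   0.1029] F [ 0.5  0.7 -3.9] w 0.059 qv 1.3 q6 -48.0
shift units [-0.34  0.21  1.14] turn units [-0.0043 -0.004  -0.0126]
```

Call:
move_arm:
  motion:
    - [[-0.17, 0.12, 0.4], [-0.0043, -0.004, -0.0126], -1]
    - [[-0.17, 0.12, 0.4], [0, 0, 0], -1]
    - [[0, 0, 0.3], [0, 0, 0], -1]
    - [[0, 0, 0.1], [0, 0, 0], -1]
    - [[0, 0, 0], [0, 0, 0], -1]

```text
time_s: 24.3
position: [0.6237, -0.2087, 0.0765]
tool_rot: [[-0.357, 0.934, -0.003], [0.934, 0.357, 0.003], [0.004, -0.002, -1.0]]
ft_force: [0.7, 0.0, -4.7]
grip_width: 0.0591
```

```bash
python3 go.py .624 -.213 .067 21
```

```text
t 24.3 pos [ 0.6237 -0.2087  0.0765] F [ 0.7  0.  -4.7] w 0.0591 qv 0.6 q6 -50.0
shift units [-0.21 -0.06  0.47] turn units [-0.0011 -0.0018 -0.0009]
```

Call:
move_arm:
  motion:
    - [[-0.22, -0.06, 0.2], [-0.0011, -0.0018, -0.001], -1]
    - [[0, 0, 0.15], [0, 0, 0], -1]
    - [[0, 0, 0.1], [0, 0, 0], -1]
    - [[0, 0, 0], [0, 0, 0], -1]

```text
time_s: 24.63
position: [0.6243, -0.2129, 0.0672]
tool_rot: [[-0.358, 0.934, 0.001], [0.934, 0.358, -0.0], [-0.001, 0.001, -1.0]]
ft_force: [0.7, 1.4, -3.2]
grip_width: 0.059
```

```bash
python3 go.py .624 -.213 .067 21
```

```text
t 24.6333 pos [ 0.6243 -0.2129  0.0672] F [ 0.7  1.4 -3.2] w 0.059 qv 0.2 q6 -50.0
shift units [ 0.   -0.01  0.01] turn units [0.0003 0.0003 0.    ]
```

Call:
move_arm:
  motion:
    - [[0, 0, 0.06], [0, 0, 0], -1]
    - [[0, 0, 0.03], [0, 0, 0], -1]
    - [[0, 0, 0], [0, 0, 0], 1]
    - [[0, 0, 0], [0, 0, 0], 1]
    - [[0, 0, 0], [0, 0, 0], 1]
    - [[0, 0, 0], [0, 0, 0], 1]
    - [[0, 0, -0.4], [0, 0, 0], 1]
    - [[0, 0, -0.8], [0, 0, 0], 1]
    - [[0, 0, -1], [0, 0, 0], 1]
    - [[0, 0, -1], [0, 0, 0], 1]

```text
time_s: 25.47
position: [0.6238, -0.2129, 0.1324]
tool_rot: [[-0.358, 0.934, -0.0], [0.934, 0.358, 0.0], [0.0, -0.0, -1.0]]
ft_force: [-0.2, -0.1, -0.3]
grip_width: 0.0851
```

```bash
python3 go.py .665 .0555 .1 -26.5
```

```text
t 25.4667 pos [ 0.6238 -0.2129  0.1324] F [-0.2 -0.1 -0.3] w 0.0851 qv 31.7 q6 -50.0
shift units [11.79  6.72  1.62] turn units [-2.000e-04 -1.000e-04  3.956e-01]
```

Call:
move_arm:
  motion:
    - [[0.95, 0.54, 0], [0, 0, 0], 1]
    - [[0.95, 0.54, 0], [0, 0, 0], 1]
    - [[0.95, 0.54, 0], [0, 0, 0], 1]
    - [[0.95, 0.54, 0], [0, 0, 0], 1]
    - [[0.95, 0.54, 0], [0, 0, 0], 1]
    - [[0.95, 0.54, 0], [0, 0, 0], 1]
    - [[0.95, 0.54, 0], [0, 0, 0], 1]
    - [[0.95, 0.54, 0], [0, 0, 0], 1]
    - [[0.95, 0.54, 0], [0, 0, 0], 1]
    - [[0.95, 0.54, 0], [0, 0, 0], 1]
    - [[0.8, 0.5, 0], [0, 0, 0], 1]
    - [[0.5, 0.3, 0], [0, 0, 0], 1]

```text
time_s: 26.47
position: [0.6675, 0.0395, 0.1476]
tool_rot: [[-0.352, 0.936, 0.019], [0.936, 0.352, -0.008], [-0.015, 0.015, -1.0]]
ft_force: [-0.4, -0.1, -0.9]
grip_width: 0.0855
```

Call:
move_arm:
  motion:
    - [[0, 0, 0], [0, 0, 0.05], 1]
    - [[0, 0, 0], [0, 0, 0.05], 1]
    - [[0, 0, 0], [0, 0, 0.05], 1]
    - [[0, 0, 0], [0, 0, 0.05], 1]
    - [[0, 0, 0], [0, 0, 0.05], 1]
    - [[0, 0, 0], [0, 0, 0.05], 1]
    - [[0, 0, 0], [0, 0, 0.05], 1]
    - [[0, 0, 0], [0, 0, 0], 1]

```text
time_s: 27.13
position: [0.6684, 0.0418, 0.152]
tool_rot: [[0.394, 0.919, 0.024], [0.919, -0.393, -0.009], [0.001, 0.026, -1.0]]
ft_force: [-0.2, -1.3, -0.2]
grip_width: 0.0855
```

```bash
python3 go.py .665 .0555 .06 -26.5;  python3 - <<'E'
from h import *
d=cam("top")
c=cv2.resize(d["img"][150:240,290:390],None,fx=6,fy=6,interpolation=cv2.INTER_CUBIC)
cv2.imwrite("pics/f3.png",np.clip(c.astype(float)*1.5,0,255).astype(np.uint8))
E
```

```text
t 27.1333 pos [0.6684 0.0418 0.152 ] F [-0.2 -1.3 -0.2] w 0.0855 qv 6.6 q6 17.0
shift units [ 0.56 -0.54  4.59] turn units [ 0.0122 -0.0008  0.0277]
```

View pics/f3.png

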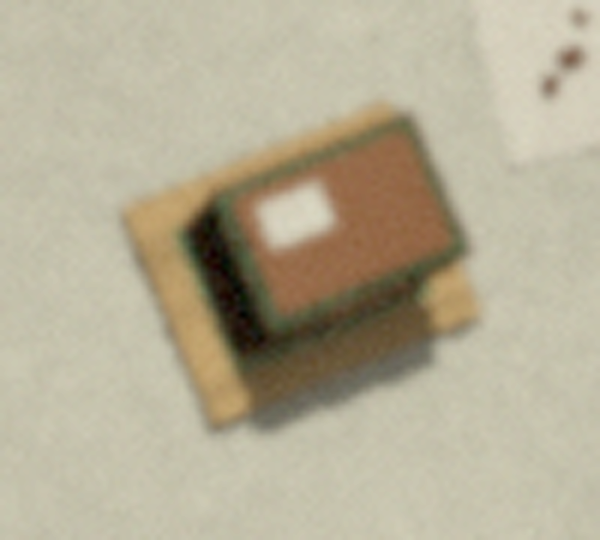

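Run:
```python
from h import *
d=cam("top")
q=lambda P:(np.array(P)+.5)/6-.5+[290,150]
r=ray(d,q([(407,115),(468,243),(276,337),(213,200)]),.103); print(r.round(4),r.mean(0),rect(r))
r=ray(d,q([(383,100),(483,318),(215,432),(125,212)]),.012); print(r.round(4),r.mean(0),rect(r))
```

```text
[[ 0.6681 -0.2411]
 [ 0.6177 -0.262 ]
 [ 0.5832 -0.1868]
 [ 0.6367 -0.1648]] [ 0.62639767 -0.21366668] (array([ 0.62565979, -0.21396445]), 57.795291900634766, 82.6871566772461, -67.57716751098633)
[[ 0.6929 -0.2505]
 [ 0.5992 -0.2879]
 [ 0.5542 -0.1739]
 [ 0.6475 -0.1398]] [ 0.62342142 -0.21303089] (array([ 0.62356738, -0.21237524]), 100.86984252929688, 122.55157470703125, -68.46087074279785)
```

Call:
move_arm:
  motion:
    - [[0.25, -0.25, 0.7], [0.004, 0, 0.009], 1]
    - [[0.25, -0.25, 0.8], [0.004, 0, 0.009], 1]
    - [[0.1, 0, 0.8], [0.004, 0, 0.009], 1]
    - [[0, 0, 0.8], [0, 0, 0], 1]
    - [[0, 0, 0.8], [0, 0, 0], 1]
    - [[0, 0, 0.4], [0, 0, 0], 1]
    - [[0, 0, 0], [0, 0, 0], 1]

```text
time_s: 27.82
position: [0.6634, 0.0585, 0.0567]
tool_rot: [[0.434, 0.901, -0.004], [0.901, -0.434, 0.003], [0.001, -0.005, -1.0]]
ft_force: [1.1, -0.5, 0.2]
grip_width: 0.0851
```

```bash
python3 go.py .665 .0555 .006 -26.5
```

```text
t 27.8167 pos [0.6634 0.0585 0.0567] F [ 1.1 -0.5  0.2] w 0.0851 qv 0.8 q6 20.0
shift units [-0.1   0.15  2.53] turn units [-0.0025 -0.0003  0.0066]
```

Call:
move_arm:
  motion:
    - [[-0.1, 0.12, 0.5], [-0.0025, 0, 0.006], 1]
    - [[0, 0, 0.6], [0, 0, 0], 1]
    - [[0, 0, 0.5], [0, 0, 0], 1]
    - [[0, 0, 0.4], [0, 0, 0], 1]
    - [[0, 0, 0.25], [0, 0, 0], 1]
    - [[0, 0, 0.15], [0, 0, 0], 1]
    - [[0, 0, 0.08], [0, 0, 0], 1]
    - [[0, 0, 0], [0, 0, 0], 1]

```text
time_s: 28.48
position: [0.6653, 0.0561, 0.0034]
tool_rot: [[0.443, 0.896, 0.001], [0.896, -0.443, 0.001], [0.001, 0.0, -1.0]]
ft_force: [-0.4, 0.2, -0.6]
grip_width: 0.0851
```

```bash
python3 go.py .665 .0555 .006 -26.5
```

```text
t 28.4833 pos [0.6653 0.0561 0.0034] F [-0.4  0.2 -0.6] w 0.0851 qv 0.4 q6 21.0
shift units [-0.03  0.   -0.13] turn units [ 0.     -0.0005  0.0016]
```

Call:
move_arm:
  motion:
    - [[-0.03, 0, -0.12], [0, 0, 0], 1]
    - [[0, 0, 0], [0, 0, 0], -1]
    - [[0, 0, 0], [0, 0, 0], -1]
    - [[0, 0, 0], [0, 0, 0], -1]
    - [[0, 0, 0], [0, 0, 0], -1]
    - [[0, 0, 0], [0, 0, 0], -1]
    - [[0, 0, 0], [0, 0, 0], -1]

```text
time_s: 29.07
position: [0.6655, 0.0556, 0.0078]
tool_rot: [[0.443, 0.897, 0.003], [0.897, -0.443, 0.001], [0.002, 0.002, -1.0]]
ft_force: [-0.5, 0.4, -0.3]
grip_width: 0.0587
```

Call:
move_arm:
  motion:
    - [[0, 0, -0.5], [0, 0, 0], -1]
    - [[0, 0, -1], [0, 0, 0], -1]
    - [[0, 0, -1], [0, 0, -0.05], -1]
    - [[0, 0, -1], [0, 0, -0.05], -1]
    - [[0, 0, -1], [0, 0, -0.05], -1]
    - [[0, 0, -1], [0, 0, -0.05], -1]
    - [[0, 0, -1], [0, 0, -0.05], -1]
    - [[0, 0, -0.7], [0, 0, -0.05], -1]
    - [[0, 0, 0], [0, 0, -0.05], -1]
    - [[0, 0, 0], [0, 0, 0], -1]

```text
time_s: 29.9
position: [0.6627, 0.0556, 0.1607]
tool_rot: [[-0.304, 0.953, -0.005], [0.953, 0.304, 0.001], [0.003, -0.004, -1.0]]
ft_force: [0.0, 0.8, -4.4]
grip_width: 0.0587
```

```bash
python3 go.py .624 -.213 .16 21
```

```text
t 29.9 pos [0.6627 0.0556 0.1607] F [ 0.   0.8 -4.4] w 0.0587 qv 6.5 q6 -23.0
shift units [-12.21  -5.93   0.03] turn units [-0.0019 -0.0014 -0.0274]
```

Call:
move_arm:
  motion:
    - [[-0.95, -0.5, -0.05], [0, 0, -0.014], -1]
    - [[-0.95, -0.52, -0.05], [0, 0, -0.014], -1]
    - [[-0.95, -0.52, -0.05], [0, 0, 0], -1]
    - [[-0.95, -0.52, -0.05], [0, 0, 0], -1]
    - [[-0.95, -0.52, -0.05], [0, 0, 0], -1]
    - [[-0.95, -0.52, -0.05], [0, 0, 0], -1]
    - [[-0.95, -0.52, -0.05], [0, 0, 0], -1]
    - [[-0.95, -0.52, -0.05], [0, 0, 0], -1]
    - [[-0.95, -0.52, -0.05], [0, 0, 0], -1]
    - [[-0.95, -0.52, -0.05], [0, 0, 0], -1]
    - [[-0.7, -0.4, 0], [0, 0, 0], -1]
    - [[-0.3, -0.2, 0], [0, 0, 0], -1]

```text
time_s: 30.9
position: [0.6197, -0.1879, 0.1684]
tool_rot: [[-0.327, 0.945, -0.016], [0.945, 0.327, 0.006], [0.011, -0.013, -1.0]]
ft_force: [0.0, 0.1, -3.4]
grip_width: 0.0591
```

```bash
python3 go.py .624 -.213 .13 21
```

```text
t 30.9 pos [ 0.6197 -0.1879  0.1684] F [ 0.   0.1 -3.4] w 0.0591 qv 7.7 q6 -46.0
shift units [-1.28 -0.18  1.91] turn units [-0.0061 -0.0053 -0.0161]
```

Call:
move_arm:
  motion:
    - [[-0.55, -0.09, 0.3], [-0.003, -0.0026, -0.008], -1]
    - [[-0.55, -0.09, 0.5], [-0.003, -0.0026, -0.008], -1]
    - [[-0.2, 0, 0.5], [0, 0, 0], -1]
    - [[0, 0, 0.4], [0, 0, 0], -1]
    - [[0, 0, 0.2], [0, 0, 0], -1]
    - [[0, 0, 0], [0, 0, 0], -1]

```text
time_s: 31.4
position: [0.6237, -0.2135, 0.127]
tool_rot: [[-0.347, 0.938, -0.004], [0.938, 0.347, 0.003], [0.004, -0.002, -1.0]]
ft_force: [-0.8, -0.2, -3.7]
grip_width: 0.0591
```

```bash
python3 go.py .624 -.213 .114 21
```

```text
t 31.4 pos [ 0.6237 -0.2135  0.127 ] F [-0.8 -0.2 -3.7] w 0.0591 qv 0.9 q6 -49.0
shift units [0.01 0.02 0.65] turn units [-0.0011 -0.0019 -0.006 ]
```

Call:
move_arm:
  motion:
    - [[0, 0, 0.3], [-0.0011, -0.0019, -0.006], -1]
    - [[0, 0, 0.2], [0, 0, 0], -1]
    - [[0, 0, 0.1], [0, 0, 0], -1]
    - [[0, 0, 0.04], [0, 0, 0], -1]
    - [[0, 0, 0], [0, 0, 0], -1]

```text
time_s: 31.82
position: [0.6244, -0.211, 0.1139]
tool_rot: [[-0.361, 0.933, 0.001], [0.933, 0.361, -0.0], [-0.001, 0.001, -1.0]]
ft_force: [0.6, -0.4, -4.0]
grip_width: 0.0587
```

```bash
python3 go.py .624 -.213 .114 21
```

```text
t 31.8167 pos [ 0.6244 -0.211   0.1139] F [ 0.6 -0.4 -4. ] w 0.0587 qv 0.3 q6 -50.0
shift units [-0.09 -0.05 -0.  ] turn units [0.0004 0.0004 0.0012]
```

Call:
move_arm:
  motion:
    - [[-0.09, -0.05, 0.03], [0, 0, 0], -1]
    - [[0, 0, 0.05], [0, 0, 0], -1]
    - [[0, 0, 0], [0, 0, 0], 1]
    - [[0, 0, 0], [0, 0, 0], 1]
    - [[0, 0, 0], [0, 0, 0], 1]
    - [[0, 0, 0], [0, 0, 0], 1]
    - [[0, 0, -0.4], [0, 0, 0], 1]
    - [[0, 0, -0.8], [0, 0, 0], 1]
    - [[0, 0, -1], [0, 0, 0], 1]
    - [[0, 0, -1], [0, 0, 0], 1]

```text
time_s: 32.65
position: [0.6236, -0.2131, 0.179]
tool_rot: [[-0.36, 0.933, 0.0], [0.933, 0.36, 0.0], [0.0, 0.0, -1.0]]
ft_force: [0.2, -0.6, -0.1]
grip_width: 0.0857
```

```bash
python3 go.py .394 .2295 .15 -4
```

```text
t 32.65 pos [ 0.6236 -0.2131  0.179 ] F [ 0.2 -0.6 -0.1] w 0.0857 qv 33.0 q6 -50.0
shift units [24.78 -2.74  1.45] turn units [ 1.000e-04 -1.000e-04  2.093e-01]
```

Call:
move_arm:
  motion:
    - [[1, -0.11, 0], [0, 0, 0], 1]
    - [[1, -0.11, 0], [0, 0, 0], 1]
    - [[1, -0.11, 0], [0, 0, 0], 1]
    - [[1, -0.11, 0], [0, 0, 0], 1]
    - [[1, -0.11, 0], [0, 0, 0], 1]
    - [[1, -0.11, 0], [0, 0, 0], 1]
    - [[1, -0.11, 0], [0, 0, 0], 1]
    - [[1, -0.11, 0], [0, 0, 0], 1]
    - [[1, -0.11, 0], [0, 0, 0], 1]
    - [[1, -0.11, 0], [0, 0, 0], 1]
    - [[1, -0.11, 0], [0, 0, 0], 1]
    - [[1, -0.11, 0], [0, 0, 0], 1]

```text
time_s: 33.65
position: [0.512, 0.0051, 0.1905]
tool_rot: [[-0.355, 0.935, 0.022], [0.935, 0.355, -0.01], [-0.017, 0.017, -1.0]]
ft_force: [0.4, -0.3, -0.7]
grip_width: 0.0855
```

```bash
python3 go.py .394 .2295 .12 -4
python3 - <<'E'
from h import *
d=cam("top")
im=d["img"]
c=cv2.resize(im[150:240,290:390],None,fx=6,fy=6,interpolation=cv2.INTER_CUBIC)
cv2.imwrite("pics/f4.png",np.clip(c.astype(float)*1.5,0,255).astype(np.uint8))
E
```

```text
t 33.65 pos [0.512  0.0051 0.1905] F [ 0.4 -0.3 -0.7] w 0.0855 qv 22.2 q6 -33.0
shift units [12.64 -1.59  3.28] turn units [0.0095 0.0063 0.2066]
```

View pics/f4.png

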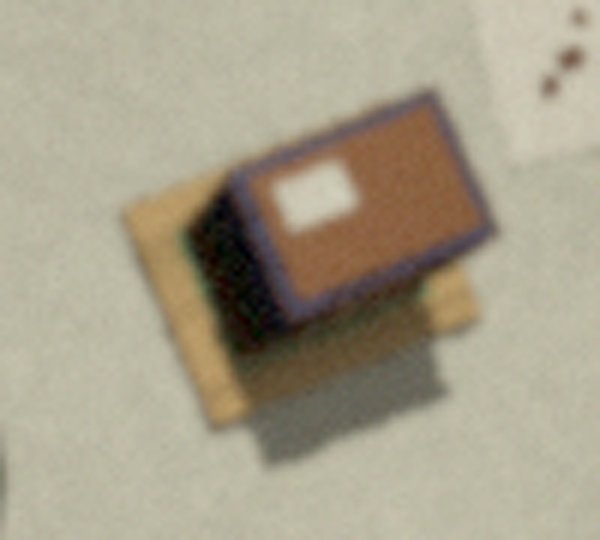

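Run:
```python
from h import *
d=cam("top")
q=lambda P:(np.array(P)+.5)/6-.5+[290,150]
r=ray(d,q([(434,90),(497,230),(297,322),(235,172)]),.150); print(r.mean(0),rect(r))
```

```text
[ 0.62637989 -0.21442096] (array([ 0.6255788 , -0.21439409]), 59.30767059326172, 81.08444213867188, -68.81704139709473)
```

Call:
move_arm:
  motion:
    - [[1, -0.12, 0.2], [0.003, 0.002, 0], 1]
    - [[1, -0.12, 0.2], [0.003, 0.002, 0], 1]
    - [[1, -0.12, 0.2], [0.003, 0.002, 0], 1]
    - [[1, -0.12, 0.2], [0, 0, 0], 1]
    - [[1, -0.12, 0.2], [0, 0, 0], 1]
    - [[1, -0.12, 0.2], [0, 0, 0], 1]
    - [[1, -0.12, 0.2], [0, 0, 0], 1]
    - [[1, -0.12, 0.2], [0, 0, 0], 1]
    - [[1, -0.12, 0.2], [0, 0, 0], 1]
    - [[1, -0.12, 0.2], [0, 0, 0], 1]
    - [[0.9, -0.12, 0.2], [0, 0, 0], 1]
    - [[0.5, -0.06, 0.2], [0, 0, 0], 1]

```text
time_s: 34.75
position: [0.4093, 0.212, 0.1457]
tool_rot: [[-0.351, 0.936, 0.016], [0.936, 0.351, -0.007], [-0.012, 0.012, -1.0]]
ft_force: [-0.4, 0.2, -0.2]
grip_width: 0.0856
```

Call:
move_arm:
  motion:
    - [[0, 0, 0.2], [0, 0, 0.048], 1]
    - [[0, 0, 0.2], [0, 0, 0.048], 1]
    - [[0, 0, 0.2], [0, 0, 0.048], 1]
    - [[0, 0, 0.2], [0, 0, 0.048], 1]
    - [[0, 0, 0], [0, 0, 0], 1]

```text
time_s: 35.17
position: [0.4117, 0.2126, 0.1299]
tool_rot: [[0.059, 0.998, 0.019], [0.998, -0.059, -0.007], [-0.006, 0.019, -1.0]]
ft_force: [0.5, -0.2, -0.1]
grip_width: 0.0855
```

```bash
python3 go.py .394 .2295 .06 -4
```

```text
t 35.1667 pos [0.4117 0.2126 0.1299] F [ 0.5 -0.2 -0.1] w 0.0855 qv 6.6 q6 17.0
shift units [ 0.81 -1.    3.47] turn units [0.0092 0.0027 0.0052]
```

Call:
move_arm:
  motion:
    - [[0.4, -0.45, 0.4], [0.0045, 0.0015, 0.003], 1]
    - [[0.4, -0.45, 0.6], [0.0045, 0.0015, 0.002], 1]
    - [[0.05, -0.15, 0.6], [0, 0, 0], 1]
    - [[0, 0, 0.7], [0, 0, 0], 1]
    - [[0, 0, 0.7], [0, 0, 0], 1]
    - [[0, 0, 0.3], [0, 0, 0], 1]
    - [[0, 0, 0], [0, 0, 0], 1]

```text
time_s: 35.75
position: [0.3973, 0.2301, 0.0641]
tool_rot: [[0.051, 0.999, 0.008], [0.999, -0.051, 0.002], [0.003, 0.008, -1.0]]
ft_force: [0.2, -0.2, -0.2]
grip_width: 0.0853
```

```bash
python3 go.py .394 .2295 .006 -4
```

```text
t 35.75 pos [0.3973 0.2301 0.0641] F [ 0.2 -0.2 -0.2] w 0.0853 qv 1.7 q6 18.0
shift units [-0.05 -0.19  2.9 ] turn units [ 0.004  -0.0013  0.0089]
```

Call:
move_arm:
  motion:
    - [[-0.05, -0.2, 0.6], [0.004, -0.001, 0.009], 1]
    - [[0, -0.05, 0.6], [0, 0, 0], 1]
    - [[0, 0, 0.6], [0, 0, 0], 1]
    - [[0, 0, 0.5], [0, 0, 0], 1]
    - [[0, 0, 0.3], [0, 0, 0], 1]
    - [[0, 0, 0.2], [0, 0, 0], 1]
    - [[0, 0, 0.06], [0, 0, 0], 1]
    - [[0, 0, 0], [0, 0, 0], 1]

```text
time_s: 36.42
position: [0.3984, 0.2294, 0.0096]
tool_rot: [[0.062, 0.998, 0.01], [0.998, -0.062, 0.003], [0.004, 0.01, -1.0]]
ft_force: [0.2, 0.6, 0.3]
grip_width: 0.0855
```

```bash
python3 go.py .394 .2295 .006 -4
```

```text
t 36.4167 pos [0.3984 0.2294 0.0096] F [0.2 0.6 0.3] w 0.0855 qv 0.5 q6 19.0
shift units [-0.01 -0.22  0.18] turn units [ 0.0047 -0.0017  0.0036]
```

Call:
move_arm:
  motion:
    - [[0, -0.25, 0.2], [0.0047, -0.0017, 0.0036], 1]
    - [[0, 0, 0.05], [0, 0, 0], 1]
    - [[0, 0, 0], [0, 0, 0], -1]
    - [[0, 0, 0], [0, 0, 0], -1]
    - [[0, 0, 0], [0, 0, 0], -1]
    - [[0, 0, 0], [0, 0, 0], -1]
    - [[0, 0, 0], [0, 0, 0], -1]
    - [[0, 0, 0], [0, 0, 0], -1]

```text
time_s: 37.08
position: [0.3936, 0.23, 0.006]
tool_rot: [[0.069, 0.998, 0.002], [0.998, -0.069, 0.0], [0.0, 0.002, -1.0]]
ft_force: [-0.3, 0.4, -1.2]
grip_width: 0.059
```

Call:
move_arm:
  motion:
    - [[0, 0, -0.5], [0, 0, 0], -1]
    - [[0, 0, -1], [0, 0, 0], -1]
    - [[0, 0, -1], [0, 0, -0.05], -1]
    - [[0, 0, -1], [0, 0, -0.05], -1]
    - [[0, 0, -1], [0, 0, -0.05], -1]
    - [[0, 0, -1], [0, 0, -0.05], -1]
    - [[0, 0, -1], [0, 0, 0], -1]
    - [[0, 0, -1], [0, 0, 0], -1]
    - [[0, 0, -1], [0, 0, 0], -1]
    - [[0, 0, -1], [0, 0, 0], -1]
    - [[0, 0, 0], [0, 0, 0], -1]

```text
time_s: 38.0
position: [0.3902, 0.229, 0.2012]
tool_rot: [[-0.363, 0.932, -0.011], [0.932, 0.363, -0.003], [0.001, -0.012, -1.0]]
ft_force: [1.1, 0.0, -2.1]
grip_width: 0.0589
```

```bash
python3 go.py .624 -.213 .2 21
```

```text
t 38.0 pos [0.3902 0.229  0.2012] F [ 1.1  0.  -2.1] w 0.0589 qv 4.3 q6 -6.0
shift units [-2.483e+01  2.880e+00 -1.000e-02] turn units [-0.0055 -0.0006  0.0021]
```

Call:
move_arm:
  motion:
    - [[-1, 0.12, -0.1], [-0.003, 0, 0], -1]
    - [[-1, 0.12, -0.1], [-0.003, 0, 0], -1]
    - [[-1, 0.12, -0.1], [0, 0, 0], -1]
    - [[-1, 0.12, -0.1], [0, 0, 0], -1]
    - [[-1, 0.12, -0.1], [0, 0, 0], -1]
    - [[-1, 0.12, -0.1], [0, 0, 0], -1]
    - [[-1, 0.12, -0.1], [0, 0, 0], -1]
    - [[-1, 0.12, -0.1], [0, 0, 0], -1]
    - [[-1, 0.12, -0.1], [0, 0, 0], -1]
    - [[-1, 0.12, -0.1], [0, 0, 0], -1]
    - [[-1, 0.12, -0.1], [0, 0, 0], -1]
    - [[-1, 0.12, -0.1], [0, 0, 0], -1]

```text
time_s: 39.0
position: [0.5009, 0.0088, 0.2088]
tool_rot: [[-0.368, 0.93, -0.023], [0.93, 0.368, 0.005], [0.013, -0.02, -1.0]]
ft_force: [0.5, 0.4, -3.0]
grip_width: 0.0592
```

```bash
python3 go.py .624 -.213 .21 21
```

```text
t 39.0 pos [0.5009 0.0088 0.2088] F [ 0.5  0.4 -3. ] w 0.0592 qv 22.9 q6 -34.0
shift units [-12.57   1.64  -0.25] turn units [-0.0096 -0.0061  0.0048]
```

Call:
move_arm:
  motion:
    - [[-1, 0.13, -0.05], [-0.003, -0.002, 0.002], -1]
    - [[-1, 0.13, -0.05], [-0.003, -0.002, 0.002], -1]
    - [[-1, 0.13, -0.05], [-0.003, -0.002, 0], -1]
    - [[-1, 0.13, -0.05], [0, 0, 0], -1]
    - [[-1, 0.13, -0.05], [0, 0, 0], -1]
    - [[-1, 0.13, -0.05], [0, 0, 0], -1]
    - [[-1, 0.13, -0.05], [0, 0, 0], -1]
    - [[-1, 0.13, -0.05], [0, 0, 0], -1]
    - [[-1, 0.13, -0.05], [0, 0, 0], -1]
    - [[-1, 0.13, -0.05], [0, 0, 0], -1]
    - [[-0.8, 0.13, 0], [0, 0, 0], -1]
    - [[-0.3, 0.06, 0], [0, 0, 0], -1]

```text
time_s: 40.0
position: [0.6078, -0.1987, 0.193]
tool_rot: [[-0.356, 0.934, -0.03], [0.934, 0.356, 0.012], [0.022, -0.024, -0.999]]
ft_force: [0.3, 0.8, -3.4]
grip_width: 0.059
```

```bash
python3 go.py .624 -.213 .18 21
```

```text
t 40.0 pos [ 0.6078 -0.1987  0.193 ] F [ 0.3  0.8 -3.4] w 0.059 qv 8.6 q6 -49.0
shift units [-0.97  0.52  0.62] turn units [-0.0114 -0.0105 -0.0011]
```

Call:
move_arm:
  motion:
    - [[-0.45, 0.25, 0], [-0.006, -0.005, 0], -1]
    - [[-0.45, 0.25, 0.1], [-0.006, -0.005, -0.001], -1]
    - [[-0.1, 0.05, 0.2], [0, 0, 0], -1]
    - [[0, 0, 0.2], [0, 0, 0], -1]
    - [[0, 0, 0], [0, 0, 0], -1]

```text
time_s: 40.42
position: [0.6256, -0.2133, 0.1766]
tool_rot: [[-0.358, 0.934, -0.002], [0.934, 0.358, 0.004], [0.005, -0.0, -1.0]]
ft_force: [-0.3, 0.4, -2.8]
grip_width: 0.0594
```

```bash
python3 go.py .624 -.213 .159 21
```

```text
t 40.4167 pos [ 0.6256 -0.2133  0.1766] F [-0.3  0.4 -2.8] w 0.0594 qv 0.3 q6 -50.0
shift units [ 0.04 -0.07  0.88] turn units [-0.0002 -0.0023 -0.    ]
```

Call:
move_arm:
  motion:
    - [[0.04, -0.07, 0.35], [0, -0.0023, 0], -1]
    - [[0, 0, 0.25], [0, 0, 0], -1]
    - [[0, 0, 0.15], [0, 0, 0], -1]
    - [[0, 0, 0.06], [0, 0, 0], -1]
    - [[0, 0, 0], [0, 0, 0], -1]

```text
time_s: 40.83
position: [0.6232, -0.2108, 0.1589]
tool_rot: [[-0.36, 0.933, -0.001], [0.933, 0.36, -0.0], [0.0, -0.001, -1.0]]
ft_force: [-0.1, 1.1, -3.3]
grip_width: 0.0593
```

```bash
python3 go.py .624 -.213 .159 21
```

```text
t 40.8333 pos [ 0.6232 -0.2108  0.1589] F [-0.1  1.1 -3.3] w 0.0593 qv 0.4 q6 -50.0
shift units [-0.12 -0.   -0.  ] turn units [-0.0004 -0.0001  0.001 ]
```

Call:
move_arm:
  motion:
    - [[-0.12, 0, 0.02], [0, 0, 0], -1]
    - [[0, 0, 0.05], [0, 0, 0], -1]
    - [[0, 0, 0.03], [0, 0, 0], -1]

```text
time_s: 41.08
position: [0.6245, -0.2129, 0.1589]
tool_rot: [[-0.361, 0.933, 0.002], [0.933, 0.361, -0.001], [-0.001, 0.001, -1.0]]
ft_force: [-1.3, 1.2, 0.2]
grip_width: 0.0591
```

Call:
move_arm:
  motion:
    - [[0, 0, 0], [0, 0, 0], 1]
    - [[0, 0, 0], [0, 0, 0], 1]
    - [[0, 0, 0], [0, 0, 0], 1]
    - [[0, 0, 0], [0, 0, 0], 1]
    - [[0, 0, -0.4], [0, 0, 0], 1]
    - [[0, 0, -0.8], [0, 0, 0], 1]
    - [[0, 0, -1], [0, 0, 0], 1]
    - [[0, 0, -1], [0, 0, 0], 1]

```text
time_s: 41.75
position: [0.6237, -0.2131, 0.2232]
tool_rot: [[-0.36, 0.933, -0.003], [0.933, 0.36, 0.001], [0.002, -0.002, -1.0]]
ft_force: [0.1, -0.2, -0.5]
grip_width: 0.0851
```

```bash
python3 go.py .5637 .312 .2 -23.5
```

```text
t 41.75 pos [ 0.6237 -0.2131  0.2232] F [ 0.1 -0.2 -0.5] w 0.0851 qv 34.5 q6 -50.0
shift units [25.57  6.66  1.19] turn units [-0.0014 -0.0004  0.3717]
```

Call:
move_arm:
  motion:
    - [[1, 0.26, 0], [0, 0, 0], 1]
    - [[1, 0.26, 0], [0, 0, 0], 1]
    - [[1, 0.26, 0], [0, 0, 0], 1]
    - [[1, 0.26, 0], [0, 0, 0], 1]
    - [[1, 0.26, 0], [0, 0, 0], 1]
    - [[1, 0.26, 0], [0, 0, 0], 1]
    - [[1, 0.26, 0], [0, 0, 0], 1]
    - [[1, 0.26, 0], [0, 0, 0], 1]
    - [[1, 0.26, 0], [0, 0, 0], 1]
    - [[1, 0.26, 0], [0, 0, 0], 1]
    - [[1, 0.26, 0], [0, 0, 0], 1]
    - [[1, 0.26, 0], [0, 0, 0], 1]

```text
time_s: 42.75
position: [0.5972, 0.0383, 0.2364]
tool_rot: [[-0.353, 0.935, 0.016], [0.935, 0.353, -0.008], [-0.013, 0.012, -1.0]]
ft_force: [0.3, -0.6, -0.3]
grip_width: 0.0853
```

```bash
python3 go.py .5637 .312 .15 -23.5
python3 - <<'E'
from h import *
d=cam("top")
im=d["img"]
c=cv2.resize(im[140:240,290:390],None,fx=6,fy=6,interpolation=cv2.INTER_CUBIC)
cv2.imwrite("pics/f5.png",np.clip(c.astype(float)*1.5,0,255).astype(np.uint8))
c=cv2.resize(im[190:260,90:170],None,fx=8,fy=8,interpolation=cv2.INTER_CUBIC)
cv2.imwrite("pics/f6.png",np.clip(c.astype(float)*1.5,0,255).astype(np.uint8))
E
```

```text
t 42.75 pos [0.5972 0.0383 0.2364] F [ 0.3 -0.6 -0.3] w 0.0853 qv 24.7 q6 -28.0
shift units [13.45  3.22  4.18] turn units [0.0081 0.0038 0.3682]
```

View pics/f5.png

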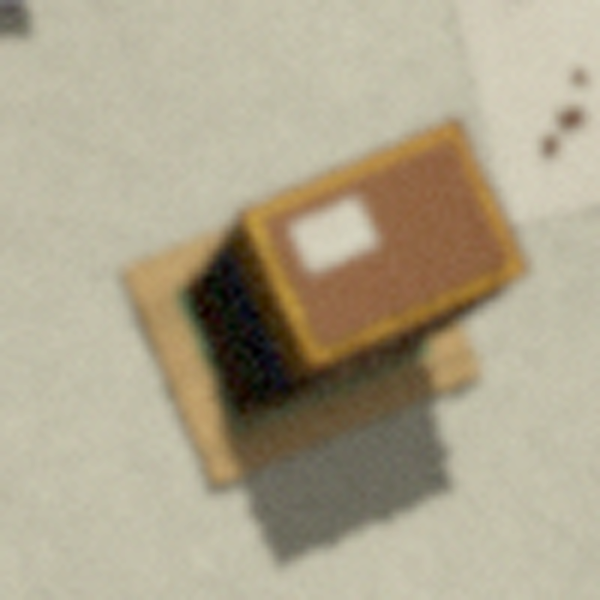

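View pics/f6.png

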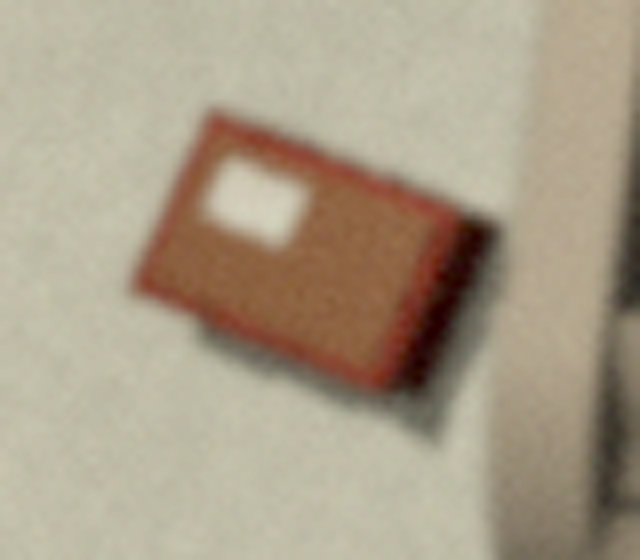

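Run:
```python
from h import *
d=cam("top")
r=ray(d,(np.array([(458,120),(527,268),(315,366),(246,212)])+.5)/6-.5+[290,140],.197); print(r.mean(0),rect(r))
r=ray(d,(np.array([(212,107),(462,213),(385,390),(132,292)])+.5)/8-.5+[90,190],.044); print(r.mean(0),rect(r))
```

```text
[ 0.62627975 -0.21288279] (array([ 0.62588342, -0.21296896]), 58.5596923828125, 82.18885040283203, -67.73797798156738)
[0.56518572 0.30908239] (array([0.56574036, 0.30866934]), 59.964935302734375, 83.17593383789062, 67.7298812866211)
```

Call:
move_arm:
  motion:
    - [[1, 0.25, 0], [0.004, 0.002, 0], 1]
    - [[1, 0.25, 0], [0.004, 0.002, 0], 1]
    - [[1, 0.25, 0.2], [0, 0, 0], 1]
    - [[1, 0.25, 0.3], [0, 0, 0], 1]
    - [[1, 0.25, 0.3], [0, 0, 0], 1]
    - [[1, 0.25, 0.3], [0, 0, 0], 1]
    - [[1, 0.25, 0.3], [0, 0, 0], 1]
    - [[1, 0.25, 0.3], [0, 0, 0], 1]
    - [[1, 0.25, 0.3], [0, 0, 0], 1]
    - [[1, 0.25, 0.3], [0, 0, 0], 1]
    - [[1, 0.25, 0.3], [0, 0, 0], 1]
    - [[0.9, 0.2, 0.3], [0, 0, 0], 1]

```text
time_s: 43.85
position: [0.5725, 0.2838, 0.1821]
tool_rot: [[-0.347, 0.938, 0.01], [0.938, 0.347, -0.008], [-0.011, 0.006, -1.0]]
ft_force: [-0.2, -0.1, 0.5]
grip_width: 0.0851
```

Call:
move_arm:
  motion:
    - [[0.4, 0.1, 0.3], [0, 0, 0.05], 1]
    - [[0, 0, 0.3], [0, 0, 0.05], 1]
    - [[0, 0, 0.2], [0, 0, 0.05], 1]
    - [[0, 0, 0.2], [0, 0, 0.05], 1]
    - [[0, 0, 0], [0, 0, 0.05], 1]
    - [[0, 0, 0], [0, 0, 0.05], 1]
    - [[0, 0, 0], [0, 0, 0.05], 1]
    - [[0, 0, 0], [0, 0, 0], 1]

```text
time_s: 44.52
position: [0.5742, 0.2922, 0.1625]
tool_rot: [[0.4, 0.916, 0.011], [0.916, -0.4, -0.009], [-0.004, 0.014, -1.0]]
ft_force: [-0.4, 0.1, -0.1]
grip_width: 0.0852
```

```bash
python3 go.py .5637 .312 .06 -23.5
```

```text
t 44.5167 pos [0.5742 0.2922 0.1625] F [-0.4  0.1 -0.1] w 0.0852 qv 6.8 q6 40.0
shift units [ 0.72 -0.95  5.11] turn units [ 0.0066  0.0018 -0.0008]
```

Call:
move_arm:
  motion:
    - [[0.3, -0.38, 0.4], [0.003, 0.001, 0], 1]
    - [[0.3, -0.38, 0.7], [0.003, 0.001, 0], 1]
    - [[0, 0, 0.8], [0, 0, 0], 1]
    - [[0, 0, 0.8], [0, 0, 0], 1]
    - [[0, 0, 0.8], [0, 0, 0], 1]
    - [[0, 0, 0.8], [0, 0, 0], 1]
    - [[0, 0, 0.5], [0, 0, 0], 1]
    - [[0, 0, 0], [0, 0, 0], 1]

```text
time_s: 45.18
position: [0.5652, 0.3114, 0.0616]
tool_rot: [[0.378, 0.926, 0.003], [0.926, -0.378, 0.003], [0.004, 0.001, -1.0]]
ft_force: [-0.0, 0.4, -0.2]
grip_width: 0.0855
```

```bash
python3 go.py .565 .3095 .006 -23
```

```text
t 45.1833 pos [0.5652 0.3114 0.0616] F [-0.   0.4 -0.2] w 0.0855 qv 1.3 q6 40.0
shift units [-0.1   0.02  2.78] turn units [ 0.0006 -0.0018  0.0064]
```

Call:
move_arm:
  motion:
    - [[-0.1, 0, 0.6], [0.0006, -0.0018, 0.0064], 1]
    - [[0, 0, 0.6], [0, 0, 0], 1]
    - [[0, 0, 0.5], [0, 0, 0], 1]
    - [[0, 0, 0.45], [0, 0, 0], 1]
    - [[0, 0, 0.3], [0, 0, 0], 1]
    - [[0, 0, 0.15], [0, 0, 0], 1]
    - [[0, 0, 0.1], [0, 0, 0], 1]
    - [[0, 0, 0], [0, 0, 0], 1]

```text
time_s: 45.85
position: [0.5652, 0.3099, 0.0034]
tool_rot: [[0.389, 0.921, 0.002], [0.921, -0.389, 0.001], [0.001, 0.001, -1.0]]
ft_force: [-0.3, -0.1, -0.2]
grip_width: 0.0853
```

```bash
python3 go.py .565 .3095 .006 -23
```

```text
t 45.85 pos [0.5652 0.3099 0.0034] F [-0.3 -0.1 -0.2] w 0.0853 qv 0.3 q6 41.0
shift units [-0.02 -0.   -0.13] turn units [ 0.0006 -0.0007  0.001 ]
```

Call:
move_arm:
  motion:
    - [[0, 0, -0.12], [0, 0, 0], 1]
    - [[0, 0, 0], [0, 0, 0], -1]
    - [[0, 0, 0], [0, 0, 0], -1]
    - [[0, 0, 0], [0, 0, 0], -1]
    - [[0, 0, 0], [0, 0, 0], -1]
    - [[0, 0, 0], [0, 0, 0], -1]
    - [[0, 0, 0], [0, 0, 0], -1]

```text
time_s: 46.43
position: [0.5656, 0.3102, 0.0076]
tool_rot: [[0.388, 0.921, 0.004], [0.921, -0.388, 0.002], [0.003, 0.003, -1.0]]
ft_force: [0.5, 0.7, -0.6]
grip_width: 0.0586
```

Call:
move_arm:
  motion:
    - [[0, 0, -0.5], [0, 0, 0], -1]
    - [[0, 0, -1], [0, 0, 0], -1]
    - [[0, 0, -1], [0, 0, -0.052], -1]
    - [[0, 0, -1], [0, 0, -0.052], -1]
    - [[0, 0, -1], [0, 0, -0.052], -1]
    - [[0, 0, -1], [0, 0, -0.052], -1]
    - [[0, 0, -1], [0, 0, -0.052], -1]
    - [[0, 0, -1], [0, 0, -0.052], -1]
    - [[0, 0, -1], [0, 0, -0.04], -1]
    - [[0, 0, -1], [0, 0, 0], -1]
    - [[0, 0, -1], [0, 0, 0], -1]
    - [[0, 0, -1], [0, 0, 0], -1]

```text
time_s: 47.43
position: [0.5609, 0.3083, 0.247]
tool_rot: [[-0.367, 0.93, -0.012], [0.93, 0.367, -0.004], [0.001, -0.013, -1.0]]
ft_force: [0.6, 0.4, -4.2]
grip_width: 0.0592
```

```bash
python3 go.py .624 -.213 .25 21
```

```text
t 47.4333 pos [0.5609 0.3083 0.247 ] F [ 0.6  0.4 -4.2] w 0.0592 qv 36.1 q6 -3.0
shift units [-25.4   -6.64  -0.09] turn units [-0.006  -0.0003  0.0047]
```

Call:
move_arm:
  motion:
    - [[-1, -0.26, -0.2], [-0.003, 0, 0.002], -1]
    - [[-1, -0.26, -0.15], [-0.003, 0, 0.002], -1]
    - [[-1, -0.26, -0.1], [0, 0, 0], -1]
    - [[-1, -0.26, -0.1], [0, 0, 0], -1]
    - [[-1, -0.26, -0.1], [0, 0, 0], -1]
    - [[-1, -0.26, -0.1], [0, 0, 0], -1]
    - [[-1, -0.26, -0.1], [0, 0, 0], -1]
    - [[-1, -0.26, -0.1], [0, 0, 0], -1]
    - [[-1, -0.26, -0.1], [0, 0, 0], -1]
    - [[-1, -0.26, -0.1], [0, 0, 0], -1]
    - [[-1, -0.26, -0.1], [0, 0, 0], -1]
    - [[-1, -0.26, -0.1], [0, 0, 0], -1]

```text
time_s: 48.43
position: [0.5856, 0.0552, 0.2859]
tool_rot: [[-0.366, 0.93, 0.006], [0.931, 0.366, 0.004], [0.002, 0.007, -1.0]]
ft_force: [0.6, -0.1, -4.0]
grip_width: 0.059
```

```bash
python3 go.py .624 -.213 .26 21
```

```text
t 48.4333 pos [0.5856 0.0552 0.2859] F [ 0.6 -0.1 -4. ] w 0.059 qv 25.4 q6 -28.0
shift units [-13.18  -3.13   1.25] turn units [ 0.0035 -0.0008  0.004 ]
```

Call:
move_arm:
  motion:
    - [[-1, -0.24, 0], [0, 0, 0.002], -1]
    - [[-1, -0.24, 0], [0, 0, 0.002], -1]
    - [[-1, -0.24, 0], [0, 0, 0], -1]
    - [[-1, -0.24, 0], [0, 0, 0], -1]
    - [[-1, -0.24, 0], [0, 0, 0], -1]
    - [[-1, -0.24, 0], [0, 0, 0], -1]
    - [[-1, -0.24, 0], [0, 0, 0], -1]
    - [[-1, -0.24, 0], [0, 0, 0], -1]
    - [[-1, -0.24, 0], [0, 0, 0], -1]
    - [[-1, -0.24, 0], [0, 0, 0], -1]
    - [[-0.8, -0.2, 0], [0, 0, 0], -1]
    - [[-0.4, -0.1, 0], [0, 0, 0], -1]

```text
time_s: 49.43
position: [0.6109, -0.1861, 0.2903]
tool_rot: [[-0.356, 0.935, 0.002], [0.935, 0.356, 0.005], [0.004, 0.004, -1.0]]
ft_force: [1.0, -0.5, -4.0]
grip_width: 0.0594
```

```bash
python3 go.py .624 -.213 .23 21
```

```text
t 49.4333 pos [ 0.6109 -0.1861  0.2903] F [ 1.  -0.5 -4. ] w 0.0594 qv 7.8 q6 -48.0
shift units [-1.5   0.12  3.01] turn units [ 0.0019 -0.0018 -0.0013]
```

Call:
move_arm:
  motion:
    - [[-0.6, 0.05, 0.1], [0.001, -0.0018, 0], -1]
    - [[-0.6, 0.05, 0.3], [0.001, 0, 0], -1]
    - [[-0.2, 0, 0.6], [0, 0, 0], -1]
    - [[0, 0, 0.7], [0, 0, 0], -1]
    - [[0, 0, 0.6], [0, 0, 0], -1]
    - [[0, 0, 0.3], [0, 0, 0], -1]
    - [[0, 0, 0], [0, 0, 0], -1]

```text
time_s: 50.02
position: [0.6235, -0.214, 0.2354]
tool_rot: [[-0.355, 0.935, -0.002], [0.935, 0.355, 0.001], [0.002, -0.001, -1.0]]
ft_force: [0.1, 0.1, -4.9]
grip_width: 0.0587
```

```bash
python3 go.py .624 -.213 .2076 21
```

```text
t 50.0167 pos [ 0.6235 -0.214   0.2354] F [ 0.1  0.1 -4.9] w 0.0587 qv 0.7 q6 -50.0
shift units [0.03 0.04 1.39] turn units [-0.0005 -0.0009 -0.0016]
```

Call:
move_arm:
  motion:
    - [[0, 0.04, 0.4], [-0.0005, -0.0009, -0.0016], -1]
    - [[0, 0, 0.4], [0, 0, 0], -1]
    - [[0, 0, 0.3], [0, 0, 0], -1]
    - [[0, 0, 0.15], [0, 0, 0], -1]
    - [[0, 0, 0.05], [0, 0, 0], -1]
    - [[0, 0, 0], [0, 0, 0], -1]

```text
time_s: 50.52
position: [0.6249, -0.2129, 0.2082]
tool_rot: [[-0.36, 0.933, 0.002], [0.933, 0.36, -0.001], [-0.001, 0.001, -1.0]]
ft_force: [0.1, -1.1, -3.2]
grip_width: 0.0593
```

```bash
python3 go.py .624 -.213 .2076 21
```

```text
t 50.5167 pos [ 0.6249 -0.2129  0.2082] F [ 0.1 -1.1 -3.2] w 0.0593 qv 0.2 q6 -50.0
shift units [ 0.01 -0.04  0.03] turn units [0.0006 0.0006 0.0008]
```

Call:
move_arm:
  motion:
    - [[0, -0.04, 0.05], [0, 0, 0], -1]
    - [[0, 0, 0.05], [0, 0, 0], -1]
    - [[0, 0, 0.03], [0, 0, 0], -1]

```text
time_s: 50.77
position: [0.6246, -0.2132, 0.2076]
tool_rot: [[-0.36, 0.933, 0.005], [0.933, 0.36, -0.002], [-0.003, 0.004, -1.0]]
ft_force: [-1.3, 0.9, -1.2]
grip_width: 0.0589
```

Call:
move_arm:
  motion:
    - [[0, 0, 0], [0, 0, 0], 1]
    - [[0, 0, 0], [0, 0, 0], 1]
    - [[0, 0, 0], [0, 0, 0], 1]
    - [[0, 0, 0], [0, 0, 0], 1]
    - [[0, 0, -0.4], [0, 0, 0], 1]
    - [[0, 0, -0.8], [0, 0, 0], 1]
    - [[0, 0, -1], [0, 0, 0], 1]
    - [[0, 0, -1], [0, 0, 0], 1]
    - [[0, 0, 0], [0, 0, 0], 1]

```text
time_s: 51.52
position: [0.6246, -0.2136, 0.2783]
tool_rot: [[-0.36, 0.933, 0.009], [0.933, 0.36, -0.005], [-0.008, 0.007, -1.0]]
ft_force: [1.0, -0.3, 0.5]
grip_width: 0.0856
```

```bash
python3 go.py .434 -.36 .27 0
python3 - <<'E'
from h import *
d=cam("top"); im=d["img"]
c=cv2.resize(im[140:300,290:470],None,fx=4,fy=3.6,interpolation=cv2.INTER_CUBIC)
cv2.imwrite("pics/g1.png",np.clip(c.astype(float)*1.5,0,255).astype(np.uint8))
E
```

```text
t 51.5167 pos [ 0.6246 -0.2136  0.2783] F [ 1.  -0.3  0.5] w 0.0856 qv 3.1 q6 -50.0
shift units [ -3.4  -11.53   0.37] turn units [0.0039 0.0031 0.1758]
```

View pics/g1.png

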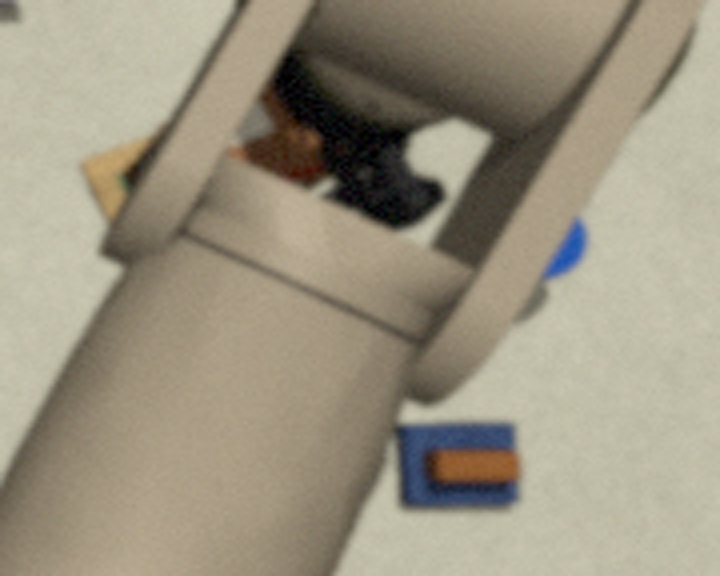

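Call:
move_arm:
  motion:
    - [[0, 0, -0.5], [0.002, 0.002, 0], 1]
    - [[-0.28, -0.96, 0], [0.002, 0.001, 0], 1]
    - [[-0.28, -0.96, 0], [0, 0, 0], 1]
    - [[-0.28, -0.96, 0], [0, 0, 0], 1]
    - [[-0.28, -0.96, 0], [0, 0, 0], 1]
    - [[-0.28, -0.96, 0], [0, 0, 0], 1]
    - [[-0.28, -0.96, 0.2], [0, 0, 0], 1]
    - [[-0.28, -0.96, 0.4], [0, 0, 0], 1]
    - [[-0.28, -0.96, 0.5], [0, 0, 0], 1]
    - [[-0.28, -0.96, 0.5], [0, 0, 0], 1]
    - [[-0.28, -0.9, 0.5], [0, 0, 0], 1]
    - [[-0.2, -0.6, 0.5], [0, 0, 0], 1]

```text
time_s: 52.57
position: [0.4487, -0.3441, 0.2257]
tool_rot: [[-0.365, 0.931, -0.011], [0.931, 0.365, 0.005], [0.009, -0.008, -1.0]]
ft_force: [1.1, -1.7, 0.1]
grip_width: 0.0853
```

Call:
move_arm:
  motion:
    - [[0, 0, 0.5], [0, 0, 0.05], 1]
    - [[0, 0, 0.5], [0, 0, 0.05], 1]
    - [[0, 0, 0.5], [0, 0, 0.05], 1]
    - [[0, 0, 0], [0, 0, 0.02], 1]
    - [[0, 0, 0], [0, 0, 0], 1]

```text
time_s: 52.98
position: [0.4434, -0.3443, 0.1882]
tool_rot: [[0.004, 1.0, -0.018], [1.0, -0.004, 0.013], [0.013, -0.018, -1.0]]
ft_force: [1.0, 0.2, -0.5]
grip_width: 0.0852
```

```bash
python3 go.py .434 -.36 .1 -1.4
python3 - <<'E'
from h import *
d=cam("top"); im=d["img"]
c=cv2.resize(im[120:300,290:470],None,fx=4,fy=3.3,interpolation=cv2.INTER_CUBIC)
cv2.imwrite("pics/g2.png",np.clip(c.astype(float)*1.5,0,255).astype(np.uint8))
E
```

```text
t 52.9833 pos [ 0.4434 -0.3443  0.1882] F [ 1.   0.2 -0.5] w 0.0852 qv 2.3 q6 -49.0
shift units [-0.84 -0.39  4.41] turn units [-0.0086 -0.0059  0.0096]
```

View pics/g2.png

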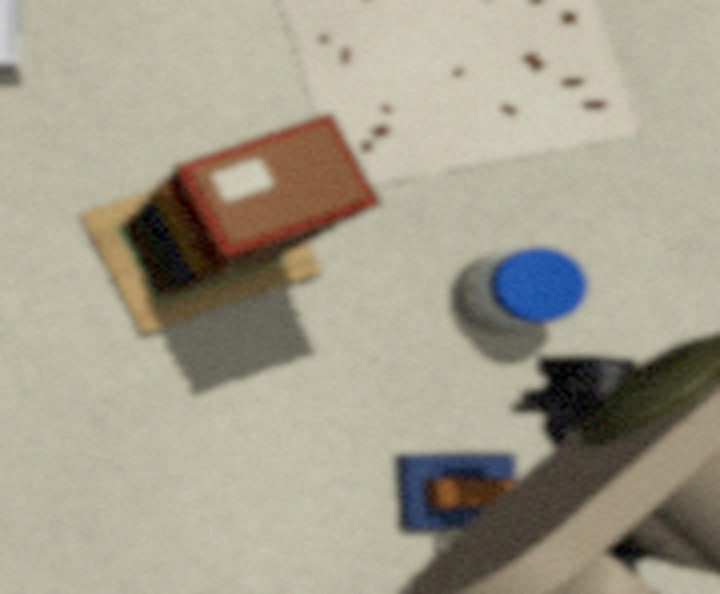

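Run:
```python
from h import *
d=cam("top")
r=ray(d,(np.array([(332,114),(380,203),(228,256),(180,165)])+.5)/[4,3.3]-.5+[290,120],.244); print(r.mean(0),rect(r))
q=lambda P:(np.array(P)+.5)/4-.5+[290,150]
r=ray(d,q([(402,432),(513,432),(515,521),(403,522)]),.024);print(r.mean(0),rect(r))
r=ray(d,q([(437,460),(519,460),(518,497),(437,495)]),.058);print(r.mean(0),rect(r))
```

```text
[ 0.62649339 -0.21487477] (array([ 0.62632489, -0.21498663]), 59.371097564697266, 82.36235046386719, -69.03695297241211)
[ 0.43376794 -0.3594131 ] (array([ 0.4336257 , -0.35936401]), 54.03255081176758, 69.1256332397461, 88.58672332763672)
[ 0.43408406 -0.36032017] (array([ 0.43437048, -0.36051843]), 21.524606704711914, 48.644317626953125, 87.17947387695312)
```

Call:
move_arm:
  motion:
    - [[-0.42, -0.2, 0.5], [-0.004, -0.003, 0.005], 1]
    - [[-0.42, -0.2, 0.7], [-0.004, -0.003, 0.005], 1]
    - [[0, 0, 0.8], [0, 0, 0], 1]
    - [[0, 0, 0.8], [0, 0, 0], 1]
    - [[0, 0, 0.8], [0, 0, 0], 1]
    - [[0, 0, 0.4], [0, 0, 0], 1]
    - [[0, 0, 0], [0, 0, 0], 1]

```text
time_s: 53.67
position: [0.4361, -0.3624, 0.1076]
tool_rot: [[0.009, 1.0, 0.004], [1.0, -0.009, -0.006], [-0.006, 0.004, -1.0]]
ft_force: [-0.5, -0.2, -0.4]
grip_width: 0.0854
```

```bash
python3 go.py .434 -.36 .032 -1.4
```

```text
t 53.6667 pos [ 0.4361 -0.3624  0.1076] F [-0.5 -0.2 -0.4] w 0.0854 qv 0.7 q6 -51.0
shift units [ 0.14 -0.12  3.78] turn units [0.002  0.003  0.0072]
```

Call:
move_arm:
  motion:
    - [[0.14, -0.12, 0.6], [0.002, 0.003, 0.007], 1]
    - [[0, 0, 0.7], [0, 0, 0], 1]
    - [[0, 0, 0.7], [0, 0, 0], 1]
    - [[0, 0, 0.6], [0, 0, 0], 1]
    - [[0, 0, 0.5], [0, 0, 0], 1]
    - [[0, 0, 0.3], [0, 0, 0], 1]
    - [[0, 0, 0.2], [0, 0, 0], 1]
    - [[0, 0, 0], [0, 0, 0], 1]

```text
time_s: 54.33
position: [0.4352, -0.3602, 0.0345]
tool_rot: [[0.024, 1.0, 0.004], [1.0, -0.024, -0.004], [-0.004, 0.004, -1.0]]
ft_force: [0.2, -0.1, -0.6]
grip_width: 0.0855
```

```bash
python3 go.py .434 -.36 .032 -1.4
```

```text
t 54.3333 pos [ 0.4352 -0.3602  0.0345] F [ 0.2 -0.1 -0.6] w 0.0855 qv 0.6 q6 -50.0
shift units [ 0.01 -0.06  0.12] turn units [0.0019 0.002  0.    ]
```

Call:
move_arm:
  motion:
    - [[0, -0.06, 0.06], [0.002, 0.002, 0], 1]
    - [[0, 0, 0], [0, 0, 0], -1]
    - [[0, 0, 0], [0, 0, 0], -1]
    - [[0, 0, 0], [0, 0, 0], -1]
    - [[0, 0, 0], [0, 0, 0], -1]
    - [[0, 0, 0], [0, 0, 0], -1]
    - [[0, 0, 0], [0, 0, 0], -1]
    - [[0, 0, 0], [0, 0, 0], -1]
    - [[0, 0, 0], [0, 0, 0], -1]
  squeeze: 100

```text
time_s: 55.08
position: [0.4347, -0.3611, 0.0358]
tool_rot: [[0.024, 1.0, 0.002], [1.0, -0.024, -0.003], [-0.003, 0.002, -1.0]]
ft_force: [-0.2, -0.5, 0.3]
grip_width: 0.0176
```

```bash
python3 go.py .434 -.36 .032 -1.4
```

```text
t 55.0833 pos [ 0.4347 -0.3611  0.0358] F [-0.2 -0.5  0.3] w 0.0176 qv 0.2 q6 -50.0
shift units [ 0.05 -0.04  0.19] turn units [0.0011 0.0015 0.    ]
```

Call:
move_arm:
  motion:
    - [[0, 0, -0.3], [0, 0, 0], -1]
    - [[0, 0, -0.7], [0, 0, 0], -1]
    - [[0, 0, -1], [0, 0, 0], -1]
    - [[0, 0, -1], [0, 0, -0.046], -1]
    - [[0, 0, -1], [0, 0, -0.046], -1]
    - [[0, 0, -1], [0, 0, -0.046], -1]
    - [[0, 0, -1], [0, 0, -0.046], -1]
    - [[0, 0, -1], [0, 0, 0], -1]
    - [[0, 0, -1], [0, 0, 0], -1]
    - [[0, 0, -1], [0, 0, 0], -1]
    - [[0, 0, -1], [0, 0, 0], -1]
    - [[0, 0, -1], [0, 0, 0], -1]

```text
time_s: 56.08
position: [0.4304, -0.3552, 0.2563]
tool_rot: [[-0.372, 0.928, -0.018], [0.928, 0.372, 0.023], [0.028, -0.008, -1.0]]
ft_force: [0.6, 0.2, -6.0]
grip_width: 0.018
```

```bash
python3 go.py .4347 -.361 .33 21
```

```text
t 56.0833 pos [ 0.4304 -0.3552  0.2563] F [ 0.6  0.2 -6. ] w 0.018 qv 37.2 q6 -74.0
shift units [-0.25  0.06 -3.7 ] turn units [-0.0039 -0.0135  0.007 ]
```

Call:
move_arm:
  motion:
    - [[0, 0, -1], [-0.002, -0.006, 0.003], -1]
    - [[0, 0, -1], [-0.002, -0.006, 0.003], -1]
    - [[0, 0, -1], [0, 0, 0], -1]
    - [[0, 0, -0.5], [0, 0, 0], -1]
    - [[0, 0, 0], [0, 0, 0], -1]

```text
time_s: 56.5
position: [0.4298, -0.3542, 0.3316]
tool_rot: [[-0.36, 0.933, -0.002], [0.933, 0.36, 0.004], [0.005, -0.0, -1.0]]
ft_force: [1.1, 0.4, -5.8]
grip_width: 0.0183
```

```bash
python3 go.py .624 -.2135 .33 21
python3 - <<'E'
from h import *
d=cam("side"); cv2.imwrite("pics/s1.png",d["img"])
E
```

```text
t 56.5 pos [ 0.4298 -0.3542  0.3316] F [ 1.1  0.4 -5.8] w 0.0183 qv 1.6 q6 -73.0
shift units [ 3.07 11.59  0.09] turn units [-0.     -0.0022  0.0008]
```

View pics/s1.png

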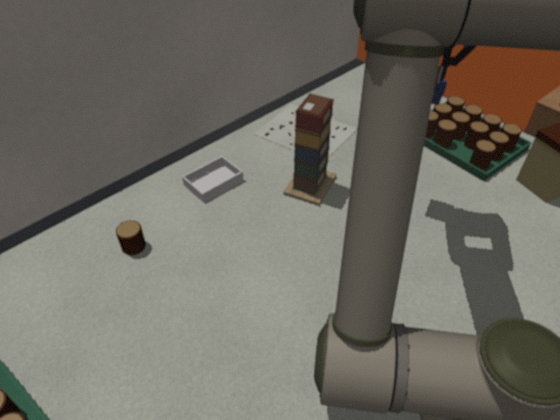

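Call:
move_arm:
  motion:
    - [[0.12, 0.5, -0.05], [0, -0.002, 0], -1]
    - [[0.25, 0.95, -0.05], [0, 0, 0], -1]
    - [[0.25, 0.95, -0.05], [0, 0, 0], -1]
    - [[0.25, 0.95, -0.05], [0, 0, 0], -1]
    - [[0.25, 0.95, -0.05], [0, 0, 0], -1]
    - [[0.25, 0.95, -0.05], [0, 0, 0], -1]
    - [[0.25, 0.95, -0.05], [0, 0, 0], -1]
    - [[0.25, 0.95, -0.05], [0, 0, 0], -1]
    - [[0.25, 0.95, -0.05], [0, 0, 0], -1]
    - [[0.25, 0.95, -0.05], [0, 0, 0], -1]
    - [[0.25, 0.95, 0], [0, 0, 0], -1]
    - [[0.2, 0.6, 0], [0, 0, 0], -1]

```text
time_s: 57.55
position: [0.6146, -0.2132, 0.3209]
tool_rot: [[-0.357, 0.934, -0.028], [0.934, 0.357, 0.024], [0.032, -0.017, -0.999]]
ft_force: [-0.1, -0.0, -6.6]
grip_width: 0.018
```

```bash
python3 go.py .624 -.2135 .31 21
```

```text
t 57.55 pos [ 0.6146 -0.2132  0.3209] F [-0.1 -0.  -6.6] w 0.018 qv 15.9 q6 -51.0
shift units [-0.2   0.44  0.53] turn units [-0.0083 -0.0153 -0.0006]
```

Call:
move_arm:
  motion:
    - [[-0.1, 0.2, 0], [-0.004, -0.0075, 0], -1]
    - [[-0.1, 0.15, 0], [-0.004, -0.0075, 0], -1]
    - [[0, 0, 0.1], [0, 0, 0], -1]
    - [[0, 0, 0], [0, 0, 0], -1]

```text
time_s: 57.88
position: [0.624, -0.2124, 0.3141]
tool_rot: [[-0.36, 0.933, -0.004], [0.933, 0.36, 0.001], [0.003, -0.003, -1.0]]
ft_force: [-0.3, 0.3, -4.9]
grip_width: 0.0179
```

```bash
python3 go.py .624 -.2135 .2828 21
```

```text
t 57.8833 pos [ 0.624  -0.2124  0.3141] F [-0.3  0.3 -4.9] w 0.0179 qv 0.7 q6 -50.0
shift units [-0.06 -0.02  1.56] turn units [-0.0017 -0.0013  0.0009]
```

Call:
move_arm:
  motion:
    - [[-0.06, 0, 0.4], [-0.0017, -0.0013, 0.001], -1]
    - [[0, 0, 0.4], [0, 0, 0], -1]
    - [[0, 0, 0.25], [0, 0, 0], -1]
    - [[0, 0, 0.15], [0, 0, 0], -1]
    - [[0, 0, 0], [0, 0, 0], -1]

```text
time_s: 58.3
position: [0.6217, -0.2162, 0.2892]
tool_rot: [[-0.354, 0.935, -0.001], [0.935, 0.354, -0.001], [-0.001, -0.001, -1.0]]
ft_force: [0.6, 0.6, -6.0]
grip_width: 0.0179
```

```bash
python3 go.py .624 -.2135 .2828 21
python3 - <<'E'
from h import *
d=cam("side"); im=d["img"]
c=cv2.resize(im[40:220,240:400],None,fx=3.3,fy=3.3,interpolation=cv2.INTER_CUBIC)
cv2.imwrite("pics/s2.png",np.clip(c.astype(float)*1.5,0,255).astype(np.uint8))
E
```

```text
t 58.3 pos [ 0.6217 -0.2162  0.2892] F [ 0.6  0.6 -6. ] w 0.0179 qv 0.5 q6 -50.0
shift units [0.09 0.15 0.32] turn units [-0.0004  0.0002 -0.0022]
```

View pics/s2.png

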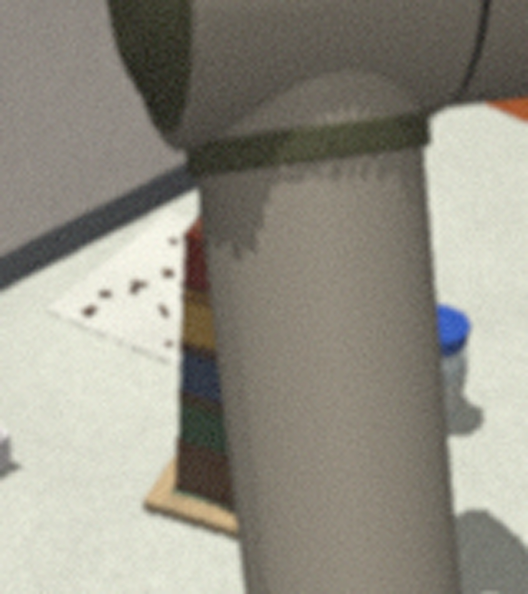

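Column straight; the arm hides the weight. Fine approach.

Call:
move_arm:
  motion:
    - [[0.09, 0.15, 0.1], [0, 0, -0.002], -1]
    - [[0, 0, 0.1], [0, 0, 0], -1]
    - [[0, 0, 0.06], [0, 0, 0], -1]
    - [[0, 0, 0], [0, 0, 0], -1]

```text
time_s: 58.68
position: [0.6244, -0.2134, 0.285]
tool_rot: [[-0.358, 0.934, 0.001], [0.934, 0.358, -0.002], [-0.002, 0.001, -1.0]]
ft_force: [-0.4, 0.1, -7.1]
grip_width: 0.0181
```

```bash
python3 go.py .624 -.2135 .2828 21
```

```text
t 58.6833 pos [ 0.6244 -0.2134  0.285 ] F [-0.4  0.1 -7.1] w 0.0181 qv 0.3 q6 -50.0
shift units [ 0.   -0.02  0.11] turn units [ 0.0004  0.001  -0.    ]
```

Call:
move_arm:
  motion:
    - [[0, 0, 0.06], [0, 0, 0], -1]
    - [[0, 0, 0.05], [0, 0, 0], -1]
    - [[0, 0, 0.04], [0, 0, 0], -1]

```text
time_s: 58.93
position: [0.6247, -0.2134, 0.2825]
tool_rot: [[-0.359, 0.933, 0.003], [0.933, 0.359, -0.003], [-0.003, 0.002, -1.0]]
ft_force: [0.1, 1.5, 0.3]
grip_width: 0.018
```

Call:
move_arm:
  motion:
    - [[0, 0, 0], [0, 0, 0], 1]
    - [[0, 0, 0], [0, 0, 0], 1]
    - [[0, 0, 0], [0, 0, 0], 1]
    - [[0, 0, 0], [0, 0, 0], 1]
    - [[0, 0, 0], [0, 0, 0], 1]
    - [[0, 0, -0.3], [0, 0, 0], 1]
    - [[0, 0, -0.6], [0, 0, 0], 1]
    - [[0, 0, -0.8], [0, 0, 0], 1]
    - [[0, 0, -0.8], [0, 0, 0], 1]
    - [[0, 0, -0.8], [0, 0, 0], 1]
    - [[0, 0, -0.8], [0, 0, 0], 1]

```text
time_s: 59.85
position: [0.6238, -0.2129, 0.3714]
tool_rot: [[-0.358, 0.934, 0.006], [0.934, 0.358, -0.005], [-0.007, 0.004, -1.0]]
ft_force: [-0.4, 0.2, -0.4]
grip_width: 0.0852
```

```bash
python3 go.py .45 .1 .36 21
```

```text
t 59.85 pos [ 0.6238 -0.2129  0.3714] F [-0.4  0.2 -0.4] w 0.0852 qv 36.4 q6 -50.0
shift units [17.72 -2.51  0.44] turn units [0.002  0.0031 0.    ]
```

Call:
move_arm:
  motion:
    - [[0.5, -0.1, -0.2], [0, 0, 0], 1]
    - [[1, -0.15, 0], [0, 0, 0], 1]
    - [[1, -0.15, 0], [0, 0, 0], 1]
    - [[1, -0.15, 0], [0, 0, 0], 1]
    - [[1, -0.15, 0], [0, 0, 0], 1]
    - [[1, -0.15, 0], [0, 0, 0], 1]
    - [[1, -0.15, 0], [0, 0, 0], 1]
    - [[1, -0.15, 0], [0, 0, 0], 1]
    - [[1, -0.15, 0], [0, 0, 0], 1]
    - [[1, -0.15, 0], [0, 0, 0], 1]
    - [[1, -0.15, 0], [0, 0, 0], 1]
    - [[1, -0.15, 0], [0, 0, 0], 1]

```text
time_s: 60.85
position: [0.498, 0.001, 0.3735]
tool_rot: [[-0.356, 0.934, 0.012], [0.934, 0.356, -0.007], [-0.011, 0.009, -1.0]]
ft_force: [1.0, 0.7, -1.1]
grip_width: 0.0854
```

Run:
```python
from h import *
for n,(a,b,c0,d0) in dict(top=(110,250,280,440),side=(40,220,220,400)).items():
    d=cam(n); im=d["img"]
    c=cv2.resize(im[a:b,c0:d0],None,fx=3.3,fy=3.3,interpolation=cv2.INTER_CUBIC)
    cv2.imwrite(f"pics/h_{n}.png",np.clip(c.astype(float)*1.5,0,255).astype(np.uint8)); cv2.imwrite(f"pics/hf_{n}.png",im)
```

```text
(no output)
```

View pics/h_top.png

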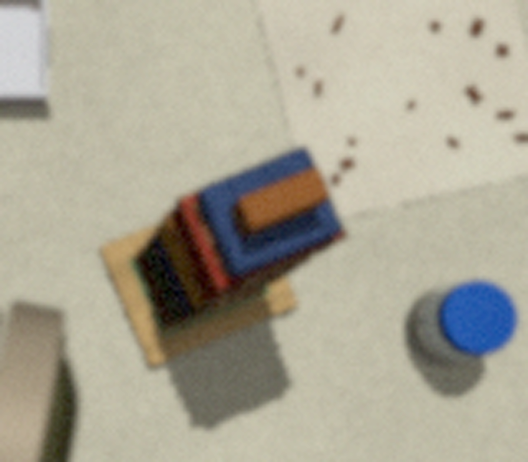

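View pics/h_side.png

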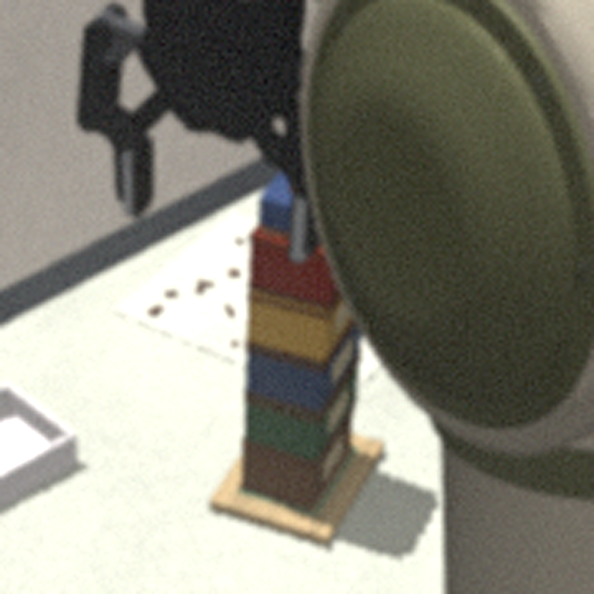

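View pics/hf_top.png

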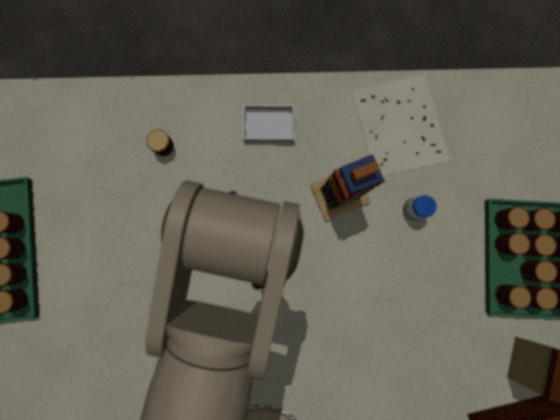

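Call:
move_arm:
  motion:
    - [[1, 0, 0], [0, 0, 0], 1]
    - [[1, 0, 0], [0, 0, 0], 1]
    - [[1, 0, 0], [0, 0, 0], 1]
    - [[1, 0, 0], [0, 0, 0], 1]
    - [[1, 0, 0], [0, 0, 0], 1]
    - [[1, 0, 0], [0, 0, 0], 1]
    - [[0.5, 0, 0], [0, 0, 0], 1]
    - [[0, 0, 0], [0, 0, 0], 1]
    - [[0, 0, 0], [0, 0, 0], 1]
    - [[0, 0, 0], [0, 0, 0], 1]

```text
time_s: 61.78
position: [0.4465, 0.127, 0.3706]
tool_rot: [[-0.357, 0.934, 0.014], [0.934, 0.357, -0.008], [-0.013, 0.01, -1.0]]
ft_force: [-1.1, -0.1, 0.1]
grip_width: 0.0855
```

Run:
```python
from h import *
d=cam("top")
r=ray(d,(np.array([(303,148),(343,235),(238,277),(198,192)])+.5)/3.3-.5+[280,110],.271); print(r.mean(0),rect(r))
im=d["img"]; a=cv2.resize(im[110:250,280:440],None,fx=3.3,fy=3.3,interpolation=cv2.INTER_CUBIC)
e=cam("side")["img"]; b=cv2.resize(e[60:220,250:400],(433,462),interpolation=cv2.INTER_CUBIC)
c=np.hstack([a[:,:360],b]); cv2.imwrite("pics/k.png",np.clip(c.astype(float)*1.5,0,255).astype(np.uint8)); print(readout.observe()["time_s"])
```

```text
[ 0.62410779 -0.21293846] (array([ 0.62373236, -0.21288   ]), 55.677528381347656, 66.98771667480469, -68.43590927124023)
61.8833
```

View pics/k.png

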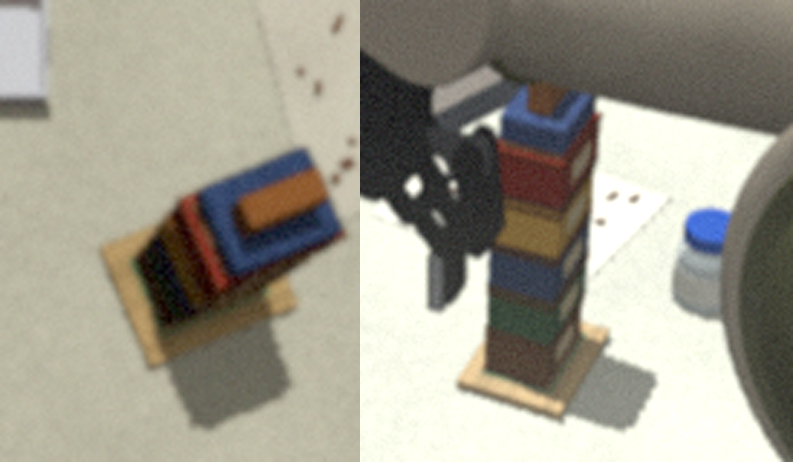

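The column stands straight on the cork (board corners about (105,250) to (295,300) in the left crop). The weight is upright and centred on the red tin, measured at (0.624, -0.213) against a base centre of (0.624, -0.213). The arm is well clear, so I'm handing in.

```bash
python3 -c "
from rig import job; print(job.close_job())"
```

```text
the job is handed in; nothing more can be done
None
```

I pressed home the lids of all five tins, stacked them on the cork in the order brown, green, blue, yellow, red, and set the blue weight on top. I handed the job in at about 62 s of the 210 s allowed; no verdict was reported.

- **Lids:** each was pressed until it met its stop, with the fingertips at 46.6–47.0 mm. Four lids read 20–50 N at the stop. The blue lid stalled at 47.0 mm with only about 15 N, which is still above the 10 N a lid can need. In the pictures taken before any lifting, no pale band showed under any lid.
- **Column:** the brown tin's first automatic measurement came out about 5 mm off the base centre. Its mask had run into the similar-coloured board, so I trust that reading least. Each of the other four tins measured within about 3 mm of centre after placing, and all five were within about 2° of the board's direction.
- **Weight:** the final top view put it within about 1 mm of the base centre, and the side view showed it upright.
- **Other objects:** in the last full top picture the round tin, jar and tray stood where they were at the start. I saw no knock to the weight and no slackening of the grip. At hand-in the gripper was open, well away from everything.

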